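# Raise the laser station's guard window to the height marker

### The job

Push the laser station's counterweighted amber window up with your fingertips from beneath its projecting aluminium lip, without gripping the lip or pressing on its top, until the green pointer at the left end of the lip is level with the orange height marker on the left post. Do not overshoot the marker; leave the window standing at that height and take the hand away. Leave the marker and the optics and tools standing around as they are.

Things in the scene. Friction and masses are not known exactly. Their poses are not given: they have to be found in the camera images.
- lip_edge (a point): Bottom of the lip's rounded nose (10 mm thick), mid-width; 60 mm above and 47 mm in front of the window's origin. The lip is a straight aluminium ledge 330 mm wide that projects 42 mm from the window's face towards the robot, flat below, its top sloping up to the face. Axes: x level, through the window, away from the robot; y along the lip, to the left seen from the robot; z up.
- pointer (a point): Centre of the green pointer tab (42 mm long, 6 mm thick, 20 mm deep) at the left end of the lip, in front of the left post; fixed to the window, 5 mm above and 186 mm to the left of lip_edge.
- mark (a point): Centre of the orange tab (30 mm long, 6 mm thick, 20 mm deep) of the height marker, a small clamp with a red thumbscrew set by hand on the left post at the wanted height. The window is at the marked height when the pointer's centre is as high as this point.
- window: The sliding window, 370 mm wide, 270 mm high, 20 mm thick: black frame, amber pane, balanced by counterweights in its posts; 3 to 7 N pushes it straight up, and it stays where it is left. Origin: middle of its lower edge; axes as lip_edge. Posts 450 mm high start 190 mm either side, 30 mm in front. Below the lip is free down to the black base plate (50 mm above the bench, ending level with the lip).
- objective: Microscope objective, black tube 38 mm across and 85 mm high with an orange ring and brass neck, standing on the bench in front of the window. Origin: centre of its underside.
- mirror_mount: Black mirror mount with red thumbscrews, foot 50 x 60 mm, 63 mm high, standing on the bench in front of the window. Origin: centre of its underside.
- cleaner: White bottle of lens cleaner with a blue cap, 44 mm across, 95 mm high, standing on the bench in front of the window. Origin: centre of its underside.
- driver: Red-handled screwdriver 150 mm long lying on the bench in front of the window. Origin: near its middle, on its underside; x along the blade.
- tray: Low dark parts tray, 90 x 130 mm, 25 mm high, on the bench towards the left. Origin: centre of its underside.
- objective_in: Second objective, 38 mm across, 75 mm high, red ring, standing on the base plate behind the window. Origin: centre of its underside.
- mount_in: Second mirror mount, 63 mm high, standing on the base plate behind the window. Origin: centre of its underside.

How it is judged (in metres and radians):
On the way, in this order (a step that is already met when the one before it is completed fails the run):
1. the window rises by 20 mm or more while the fingers push on its lip (underside window_c5, nose window_c6) (distance of pointer from where it was at the start of the episode above 0.02 m and (contact force between the fingers and window_c5 above 0.5 N or contact force between the fingers and window_c6 above 0.5 N)), for 0.1 s.
2. the pointer comes level with the marker (8 mm) (z of pointer in the frame of mark between -0.008 and 0.008 m), for 0.2 s.
At the end, for the whole second after the job is handed in: The window stands still with its green pointer within 8 mm of the height of the orange marker; the marker has not moved by 5 mm nor any loose thing by 30 mm (all of step 2 and linear speed of window below 0.005 m/s and distance of each of objective, objective_in, mirror_mount, mount_in, cleaner, driver, tray from where it was at the start of the episode below 0.03 m and distance of mark from where it was at the start of the episode below 0.005 m); the robot touches nothing.
It fails at once if the window is pushed more than 20 mm above the marker (z of pointer in the frame of mark above 0.02 m).
It fails at once if the lip is gripped or pressed on its sloping top (window_c8) (contact force between the fingers and window_c8 above 2 N).
It fails at once if the height marker is shifted by more than 5 mm (distance of mark from where it was at the start of the episode above 0.005 m).
It fails at once if an optic, bottle, tool or tray is moved by more than 30 mm or lifted (distance of any of objective, objective_in, mirror_mount, mount_in, cleaner, driver, tray from where it was at the start of the episode above 0.03 m).
It also fails if it takes over 38 s, if anything falls off the work surface, if the arm or the gripper's body presses on something with over 40 N, if the wrist force passes 120 N, or if a joint passes its speed limit or range.

### The arm

A 6-joint arm with a two-finger parallel gripper is mounted at the origin on the work surface. World frame = base frame: x ahead of the robot, y to its left, z up, the work surface at z = 0. Lengths are in mm, angles in rad, forces in N, time in s.
With the tool pointing down it reaches from about 325 to 900 mm from the base axis. Payload 3.5 kg.
Tool frame: the origin (TCP) lies on the centre line of the jaws, within the pads' length; the fingertips stand r.tip_extent ahead of it and the grasp point (between the pads) lies 2 mm behind it (r.tip_extent is the distance from the TCP to the fingertips, in mm); z points along the fingers, x is the direction in which the jaws open and shut, and the axes are right-handed (so a half turn about z gives the same grasp; the last joint's range is limited). The gripper opens to 85 mm and grips with 20 to 120 N. Pads are 22 mm wide; open, the fingers measure 114 mm over their backs; the gripper's body (76 mm by 85 mm) begins 54 mm behind the grasp point. The pads swing forward as they close: fully open they stand 13 mm farther back than shut.
Start: joints at [1.115, 0.276, -0.026, 1.268, 0, 1.467], TCP at [215.96, 586.501, 248.313] pointing down, gripper open.
Joint ranges: [-3.12, 3.12], [-0.85, 1.88], [-1.08, 1.24], [-1.95, 2.15], [-1.57, 1.53], [-3.14, 3.14]. Speed limits (rad/s): [2.57, 2.57, 3.14, 3.14, 3.14, 3.14].

### API

Orientations are given as a unit quaternion [x, y, z, w].
In Python, from rig import r gives the robot as it stands. The module is installed in compiled form; this text tells all that it offers.
- The arm moves only by the tool step_arm, never from a script. Its argument "moves" is a list of rows, each an object of numbers: "tx", "ty", "tz": the shift along the tool's x, y, z scaled (see below); "rx", "ry", "rz": the turn, a rotation vector about the tool's x, y, z scaled (see below). A call has 1 to 5 rows; each row shifts and turns the commanded pose from where the row before left it, along the tool's axes as they then stand; what a row does not reach is not made up. The controller multiplies each number of a shift by 0.04 m and each number of a turn by 0.08 rad. A row lasts 1/10 s, in which the tool goes at most 50 mm and 8.59 degrees, less where a joint would pass 70% of its speed; a pose out of reach is approached as far as the arm can. A call with a number of a shift or a turn outside -1 to 1 is refused whole. A call with a gripper value outside its range is refused whole. "jaw" is the finger opening in mm, from 0 to 85.4, set as the call begins (left out, the last holds). The fingers move at their own pace and stop on an object; the grip force is fixed at half the most. Time passes only in rows, so rows that do not move let the fingers close. It gives the time, the measured TCP pose, the force and the opening at its end, in the units of the state.
- r.get_state(): the state, without advancing time (a new reading comes with each control period).
- r.snapshot(name): name is "scene" or "side" or "wrist"; returns a dict with "image" (384x512x3 uint8, red, green, blue), "camera_matrix" (3x3 intrinsics, pixels), "R" (3x3) and "t" (3): a world point X has camera coordinates R X + t. Camera axes: x right, y down, z forward; pixel columns grow to the right and rows downward; lengths in mm; the calibration is good to about 2 mm. The wrist camera is an equidistant fisheye: a pixel r from the principal point sees the ray r / f radians off the axis. A picture is of the moment at which its call begins. There is no depth.
- r.hand_in(): hands the job in, once; it reports no verdict.
Trained networks look in the newest picture that a camera, given by its name, has taken for a name from the list of things; names that differ only in an ending like _2 or _b are one class to them, and where a whole thing is asked for, a point or a joint stands for the part that bears it (a point fixed in the world has none). Each returns a list of dicts, best first, with "confidence" (0 to 1); they miss things now and then, are a little off and sometimes report something else, mostly with a low value. They report only what shows in the picture. A call takes as long as a camera call.
- r.boxes_of(camera, thing): "extent" ([left, top, width, height] in pixels, round what is visible of it).
- r.trace(camera, thing): "pixels" (384x512 bool, what is visible of it) and "extent" ([left, top, width, height] in pixels, round what is visible of it).
- r.mark_of(camera, thing): "pixel" ([column, row] in pixels: a listed point, or the origin of a listed thing).
The state is a dict: "t": time; "joints": joint angles; "qd": joint speeds; "joint_torque": joint torques, N m; "tcp_pos": TCP position; "tcp_rot": TCP orientation; "wrist_force": force on the tool from outside, world axes, zero at the start; "moment": the same for the moment, N m; "gripper_width": finger opening in mm.
Only numpy, scipy, OpenCV 4.12 (cv2) and the standard library are available. Lean on these libraries where they do the work, as an engineer would, in place of code of your own. Each camera call takes 0.05 s, during which the arm holds its last target.

## Working session

There is one attempt and no reset: what is moved stays moved. The work goes in short steps, Python scripts to look and compute and a tool call to move; the robot and the scene stay as the last step left them, time stands still between calls to the robot, and variables do not carry over. Pictures are saved under pics/ and viewed, and the job is handed in when it is done.

Besides the shell and the picture viewer there is one more tool, called as name(argument=value, ...) on one line, values as JSON. step_arm: Moves the arm, as the interface text tells. Shifts and turns lie within -1 to 1; 1 stands for 0.04 m of shift or 0.08 rad of turn. Its arguments: {"type":"object","properties":{"moves":{"type":"array"},"jaw":{"type":"number"}},"required":["moves"]}

```bash
mkdir -p pics; ls; python3 - <<'E'
from rig import r
import cv2,json
print(r.get_state(), r.tip_extent)
for c in ["scene","side","wrist"]:
    s=r.snapshot(c); cv2.imwrite(f"pics/{c}0.png",s["image"][:,:,::-1])
    print(c,s["camera_matrix"].tolist(),s["R"].tolist(),s["t"].tolist())
    for n in ["lip_edge","pointer","mark","window","objective","mirror_mount","cleaner","driver","tray"]:
        print(n,[(d["pixel"],round(d["confidence"],2)) for d in r.mark_of(c,n)[:2]])
print(r.get_state()["t"])
E
```

```text
pics
{'t': 0.0, 'joints': array([ 1.11461148e+00,  2.77127217e-01, -2.79051283e-02,  1.26798734e+00,
        1.60457750e-05,  1.46741292e+00]), 'qd': array([ 0.0015633 ,  0.00030847,  0.00131519, -0.00040948,  0.00101206,
       -0.00109114]), 'joint_torque': array([-5.72772005e-04, -4.45513058e+01,  2.95201921e+01,  1.65576028e-02,
       -6.86471935e-05,  4.40251313e-06]), 'tcp_pos': array([215.61996416, 585.83335004, 247.15181832]), 'tcp_rot': array([ 8.20221437e-01,  5.72045067e-01, -9.76467336e-04,  5.31416199e-04]), 'wrist_force': array([-1.14031294,  0.00618943, -0.09158184]), 'moment': array([ 0.01885352, -0.00722159,  0.02218649]), 'gripper_width': 85.62487224400313} 17.0
scene [[445.95304847902844, 0.0, 254.20403983312127], [0.0, 445.95304847902844, 195.97666265238314], [0.0, 0.0, 1.0]] [[0.8797915813568156, 0.47522764335902995, -0.011200908940642566], [0.4357892881895516, -0.8157433352131492, -0.3803294721088177], [-0.18988014554691582, 0.32972943156890094, -0.9247832352958889]] [-487.77493132810844, -169.68807499230488, 1333.9262865327687]
lip_edge []
pointer [([302.8, 18
[... 776 characters left out ...]
4), ([285.6, 116.6], 0.48)]
window [([317.9, 237.4], 0.7)]
objective [([282.2, 301.9], 0.72)]
mirror_mount [([263.1, 199.5], 0.85)]
cleaner [([282.2, 361.4], 0.57)]
driver []
tray [([188.2, 146.3], 0.78)]
wrist [[297.3186396354542, 0.0, 254.41811747963112], [0.0, 297.3186396354542, 191.64967819776908], [0.0, 0.0, 1.0]] [[0.34565583564068914, 0.9383610985785745, 0.0007013999913190187], [0.9033711161738169, -0.3329689117361343, 0.2702819459011764], [0.2538556080735838, -0.09279090737602048, -0.9627809604255402]] [-626.8344806613359, -35.43160553206197, 378.3167156978564]
lip_edge []
pointer []
mark []
window []
objective []
mirror_mount []
cleaner []
driver []
tray [([147.8, 290.3], 0.55)]
1.5
```

```bash
python3 - <<'E'
import cv2
for c in ["scene","side"]:
    im=cv2.imread(f"pics/{c}0.png"); cv2.imwrite(f"pics/{c}0c.png",cv2.resize(im[70:384,130:430],None,fx=1.9,fy=1.9,interpolation=cv2.INTER_CUBIC))
E
```

```text
(no output)
```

View pics/scene0c.png

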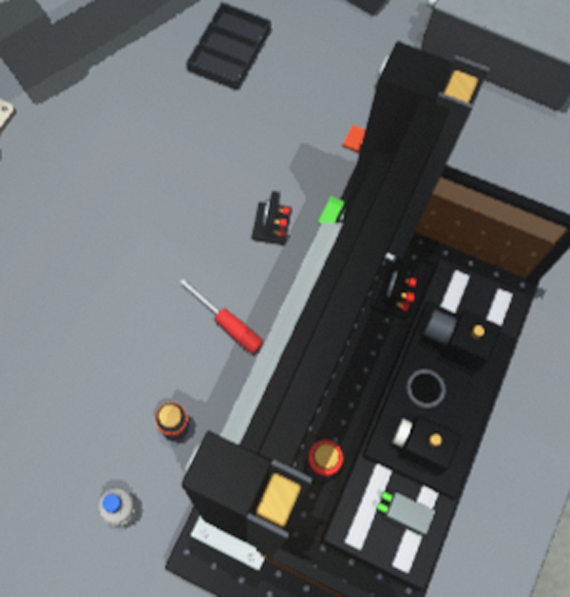

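View pics/side0c.png

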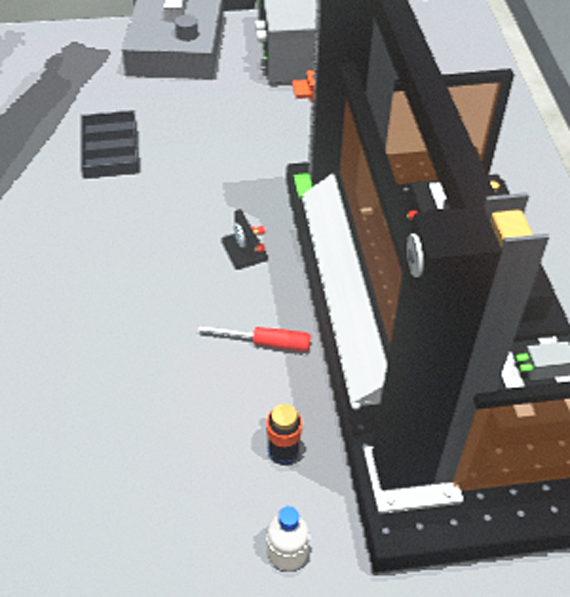

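View pics/scene0.png

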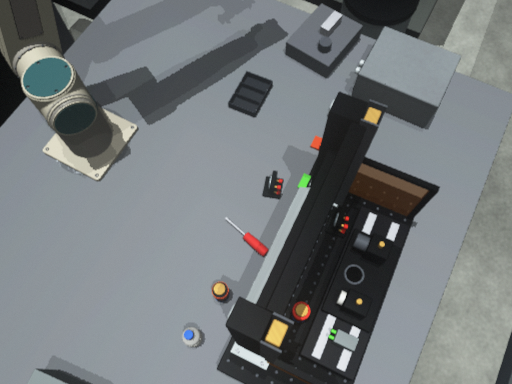

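View pics/side0.png

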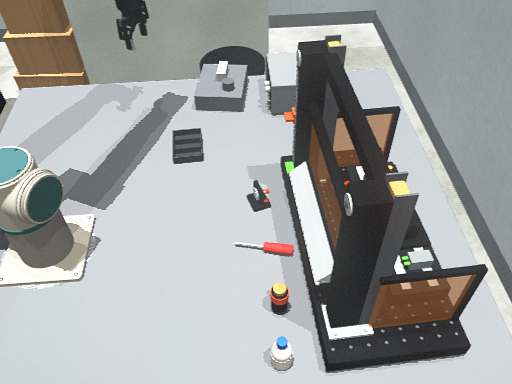

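```bash
cat > h.py <<'E'
import numpy as np, cv2
from rig import r
def cams(names=("scene","side")):
    return {n:r.snapshot(n) for n in names}
def P(s): return s["camera_matrix"]@np.c_[s["R"],s["t"]]
def tri(a,pa,b,pb):
    X=cv2.triangulatePoints(P(a),P(b),np.array(pa,float).reshape(2,1),np.array(pb,float).reshape(2,1)).ravel()
    X=X[:3]/X[3]; return X,np.linalg.norm(proj(a,X)-pa),np.linalg.norm(proj(b,X)-pb)
def proj(s,X):
    p=P(s)@np.append(X,1); return p[:2]/p[2]
def onplane(s,p,z):
    d=s["R"].T@np.linalg.inv(s["camera_matrix"])@np.array([p[0],p[1],1.]); c=-s["R"].T@s["t"]
    return c+d*(z-c[2])/d[2]
E
python3 - <<'E'
from h import *
S=cams()
a,b=S["scene"],S["side"]
def blobs(s,name,f):
    hsv=cv2.cvtColor(s["image"],cv2.COLOR_RGB2HSV)
    m=f(hsv).astype(np.uint8)
    n,l,st,c=cv2.connectedComponentsWithStats(m)
    for i in range(1,n):
        if st[i,4]>12: print(name,st[i].tolist(),c[i].round(1))
for n,s in S.items():
    blobs(s,n+" green",lambda h:(h[...,0]>50)&(h[...,0]<75)&(h[...,1]>140)&(h[...,2]>120))
    blobs(s,n+" orange",lambda h:(h[...,0]<12)&(h[...,1]>170)&(h[...,2]>150))
for n in ["objective","mirror_mount","cleaner","driver","tray","pointer","mark"]:
    for c in S:
        print(n,c,[(d["extent"],round(d["confidence"],2)) for d in r.boxes_of(c,n)[:2]])
for n in S:
    im=S[n]["image"][:,:,::-1]
    x,y=(260,110) if n=="scene" else (250,80)
    cv2.imwrite(f"pics/{n}_m.png",cv2.resize(im[y:y+100,x:x+100],None,fx=6,fy=6,interpolation=cv2.INTER_NEAREST))
E
```

```text
scene green [298, 174, 13, 13, 100] [304.6 180.4]
scene green [331, 329, 6, 5, 19] [333.4 330.9]
scene green [329, 335, 5, 5, 17] [331.1 336.8]
scene orange [311, 137, 11, 12, 89] [316.4 142.4]
scene orange [344, 224, 4, 4, 14] [345.5 225.7]
scene orange [244, 233, 24, 22, 207] [255.2 243.6]
scene orange [300, 305, 11, 15, 53] [306.2 313.5]
side green [402, 256, 6, 4, 13] [404.7 257.5]
side orange [287, 107, 8, 13, 39] [291.6 113.9]
side orange [287, 245, 6, 8, 14] [290.6 248. ]
side orange [263, 247, 8, 4, 15] [266.5 248.7]
side orange [271, 290, 13, 15, 64] [276.5 300. ]
objective scene [([209.4, 279.9, 20.9, 22.9], 0.77)]
objective side [([270.4, 279.5, 16.7, 35.8], 0.83)]
mirror_mount scene [([265.3, 170.3, 18.9, 28.2], 0.91)]
mirror_mount side [([249.8, 177.9, 19.2, 34.4], 0.61), ([272.6, 279.9, 14.6, 34.4], 0.51)]
cleaner scene [([181.0, 326.9, 22.5, 21.9], 0.82)]
cleaner side [([271.4, 335.2, 21.1, 33.4], 0.84)]
driver scene [([226.9, 220.5, 42.7, 35.5], 0.78), ([246.6, 149.6, 92.5, 156.9], 0.19)]
driver side [([238.0, 243.1, 56.0, 11.5], 0.65)]
tray scene [([229.9, 71.6, 43.4, 44.3], 0.68)]
tray side [([171.2, 127.6, 32.8, 35.8], 0.6)]
pointer scene [([244.9, 153.1, 91.2, 157.1], 0.86)]
pointer side [([285.4, 105.2, 60.9, 181.8], 0.58)]
mark scene []
mark side [([283.4, 109.3, 11.7, 12.5], 0.53)]
```

View pics/scene_m.png

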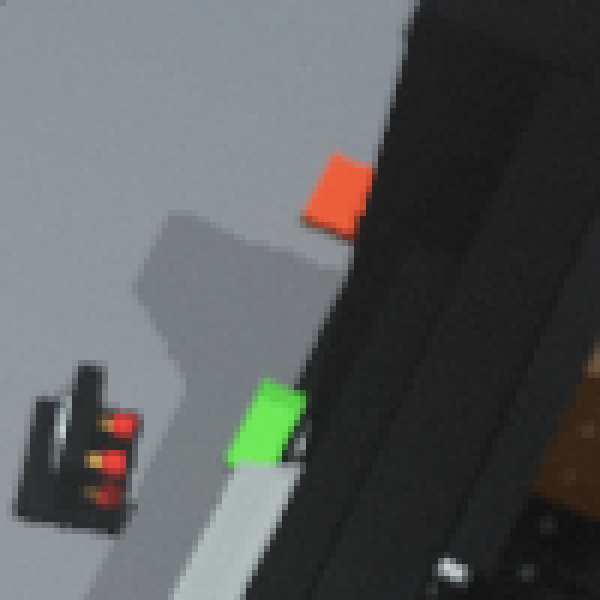

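View pics/side_m.png

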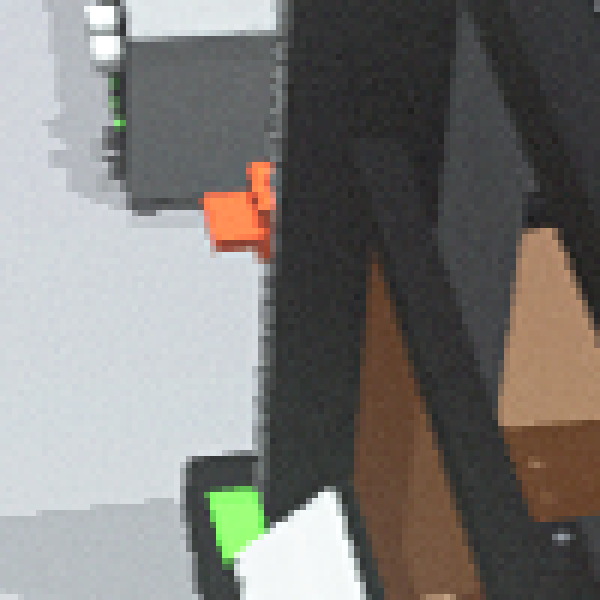

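```bash
python3 - <<'E'
import cv2
for c,boxes in {"scene":[(225,260,60,70)],"side":[(285,155,50,50),(300,240,50,50)]}.items():
    im=cv2.imread(f"pics/{c}0.png")
    for i,(x,y,w,h) in enumerate(boxes):
        g=cv2.convertScaleAbs(im[y:y+h,x:x+w],alpha=1.3)
        cv2.imwrite(f"pics/{c}_z{i}.png",cv2.resize(g,None,fx=8,fy=8,interpolation=cv2.INTER_NEAREST))
E
```

```text
(no output)
```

View pics/scene_z0.png

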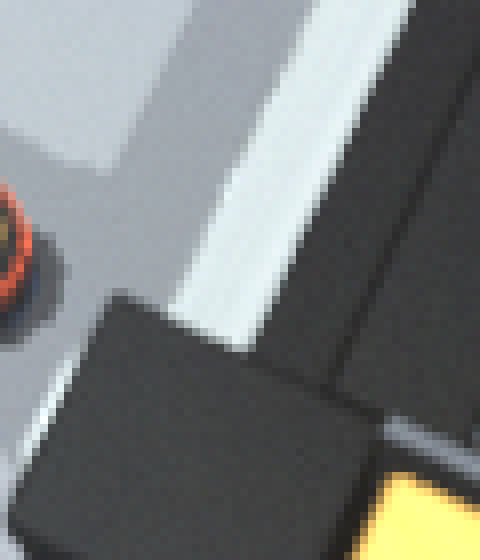

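View pics/side_z0.png

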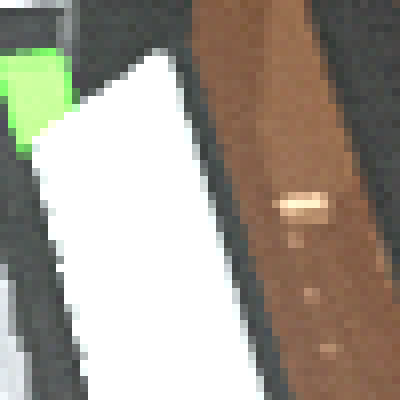

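View pics/side_z1.png

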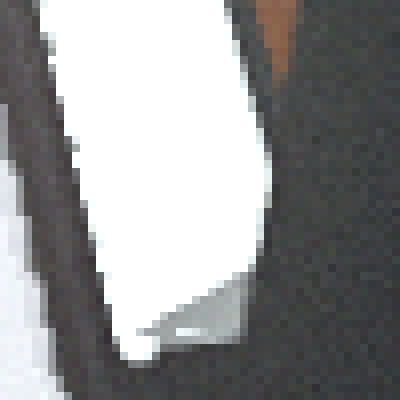

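```bash
cat > fit.py <<'E'
from h import *
from scipy.optimize import least_squares
def fit():
    S=cams(); a,b=S["scene"],S["side"]
    def Rz(t): return np.array([[np.cos(t),-np.sin(t),0],[np.sin(t),np.cos(t),0],[0,0,1]])
    obs=[(a,(-10,207,8),(303.6,172.7)),(a,(-10,165,8),(297.3,187)),(a,(10,207,8),(310.7,175.3)),
     (b,(-10,207,8),(283.7,160.8)),(b,(-10,165,8),(287.5,173.4)),(b,(10,207,8),(292.3,160.8)),
     (b,(-3,-165,3),(314.8,284.2)),(b,(-4,165,8),(288.7,173.0))]
    obm=[(a,(-10,15,3),(315,135)),(a,(-10,-15,3),(309.5,146.2)),
     (b,(-10,15,3),(283.3,112)),(b,(-10,-15,3),(285.5,120.6)),(b,(10,15,3),(292.6,111.7))]
    def line(q):  # scene nose silhouette
        p0,p1=np.array([297.3,187]),np.array([245.5,298]); d=(p1-p0)/np.linalg.norm(p1-p0)
        return [(d[0]*(q-p0)[1]-d[1]*(q-p0)[0])]
    def res(v,full=False):
        E,t,M=v[:3],v[3],v[4:7]; o=[]
        for s,X,p in obs: o+=list(proj(s,E+Rz(t)@np.array(X,float))-p)
        for s,X,p in obm: o+=list(proj(s,M+Rz(t)@np.array(X,float))-p)
        for y in (-100,0,100): o+=line(proj(a,E+Rz(t)@np.array([-5,y,6.])))
        return np.array(o)
    f=least_squares(res,[650,0,150,0,650,190,300],loss="soft_l1")
    return f,res
if __name__=="__main__":
    f,res=fit(); v=f.x; print(v.round(3)); print(res(v).round(1))
    t=v[3]; Pt=v[:3]+[-186*np.sin(t),186*np.cos(t),5]
    print("pointer",Pt.round(1),"mark",v[4:7].round(1),"rise",(v[6]-Pt[2]).round(1))
    J=f.jac; print(np.sqrt(np.diag(np.linalg.inv(J.T@J))).round(2))
E
python3 fit.py
```

```text
[ 6.42413e+02 -6.46590e+01  1.15100e+02  4.40000e-02  6.32661e+02
  1.61273e+02  2.56564e+02]
[-0.3 -0.2 -0.5 -1.  -0.2  0.2  0.9  1.1 -0.4 -0.4 -0.2  0.4  0.2 -0.3
  0.7 -0.2 -0.4  0.3  0.  -0.6  0.7  0.5  0.4 -0.5 -0.6  0.2  0.5 -0.1
 -0.7]
pointer [634.2 121.2 120.1] mark [632.7 161.3 256.6] rise 136.5
[0.98 2.87 3.96 0.01 1.24 3.61 3.95]
```

```bash
python3 - <<'E'
from h import *
S=cams(); a,b=S["scene"],S["side"]
L={"objective":((219.2,294.4),(282.2,301.9)),"mirror_mount":((273.9,187.5),(263.1,199.5)),"cleaner":((197,336.9),(282.2,361.4)),"tray":((249,94.7),(188.2,146.3))}
for n,(p,q) in L.items(): print(n,onplane(a,p,0).round(0),onplane(b,q,0).round(0))
for q in [(235,244),(292,249),(265,247)]: print("driver side",onplane(b,q,10).round(0))
for q in [(225,217),(267,253)]: print("driver scene",onplane(a,q,10).round(0))
# mirror mount extents
for q in [(248,204),(261,211),(271,206)]: print("mm foot side",onplane(b,q,0).round(0))
print("obj top",onplane(b,(279.5,288),85).round(), "objbase",onplane(b,(280,310),0).round())
print("base plate front edge?",onplane(b,(283,157),50).round(),onplane(b,(327,375),50).round())
print(r.get_state()["t"], r.get_state()["wrist_force"])
E
```

```text
objective [ 568. -217.    0.] [ 583. -200.    0.]
mirror_mount [554. 118.   0.] [564. 124.   0.]
cleaner [ 572. -334.    0.] [ 568. -340.    0.]
tray [341. 361.   0.] [346. 368.   0.]
driver side [480. -31.  10.]
driver side [623. -59.  10.]
driver side [555. -47.  10.]
driver scene [478. -28.  10.]
driver scene [627. -63.  10.]
mm foot side [520. 110.   0.]
mm foot side [555.  82.   0.]
mm foot side [584.  98.   0.]
obj top [ 574. -214.   85.] objbase [ 576. -220.    0.]
base plate front edge? [631. 239.  50.] [ 650. -395.   50.]
2.5 [ 0.2751094  -0.16218812  0.27109683]
```

```bash
cat > plan.py <<'E'
from h import *
from scipy.spatial.transform import Rotation as Ro
def Rt(yaw,el): # el=-pi/2 down, 0 horizontal
    z=np.array([np.cos(yaw)*np.cos(el),np.sin(yaw)*np.cos(el),np.sin(el)])
    y=np.array([np.sin(yaw),-np.cos(yaw),0]); x=np.cross(y,z)
    return np.c_[x,y,z]
def rows(poses,p=None,R=None):
    s=r.get_state()
    if p is None: p=s["tcp_pos"].copy(); R=Ro.from_quat(s["tcp_rot"]).as_matrix()
    out=[]
    for q,T in poses:
        d=np.clip(np.round(R.T@(q-p)/40,2),-1,1); w=np.clip(np.round(Ro.from_matrix(R.T@T).as_rotvec()/.08,2),-1,1)
        out.append((d,w)); p=p+R@d*40; R=R@Ro.from_rotvec(w*.08).as_matrix()
        print(p.round(0), "tx %.2f ty %.2f tz %.2f  rx %.2f ry %.2f rz %.2f"%(*d,*w))
def cur():
    s=r.get_state(); R=Ro.from_quat(s["tcp_rot"]).as_matrix(); z=R[:,2]
    return s["tcp_pos"],np.arctan2(z[1],z[0]),np.arcsin(z[2]),s
E
python3 - <<'E'
from plan import *
N=22
ps=[]
for i in range(1,N+1):
    u=i/N; az=1.2175+u*(-.06-1.2175); yaw=1.2182+u*(.04-1.2182); rad=625-125*min(1,i/8); 
    ps.append((np.array([rad*np.cos(az),rad*np.sin(az),247-17*u]),Rt(yaw,-np.pi/2)))
rows(ps)
E
```

```text
[244. 558. 246.] tx -0.42 ty 0.89 tz 0.05  rx -0.00 ry -0.00 rz 0.67
[269. 529. 246.] tx -0.42 ty 0.86 tz 0.02  rx -0.00 ry -0.00 rz 0.67
[291. 499. 245.] tx -0.42 ty 0.84 tz 0.02  rx -0.00 ry -0.00 rz 0.67
[311. 469. 244.] tx -0.43 ty 0.81 tz 0.02  rx -0.00 ry -0.00 rz 0.67
[328. 438. 243.] tx -0.42 ty 0.78 tz 0.02  rx -0.00 ry -0.00 rz 0.66
[343. 406. 242.] tx -0.44 ty 0.76 tz 0.02  rx -0.00 ry -0.00 rz 0.67
[355. 374. 242.] tx -0.43 ty 0.74 tz 0.02  rx -0.00 ry -0.00 rz 0.67
[365. 342. 241.] tx -0.43 ty 0.71 tz 0.02  rx -0.00 ry -0.00 rz 0.67
[384. 320. 240.] tx -0.05 ty 0.72 tz 0.02  rx -0.00 ry -0.00 rz 0.67
[402. 297. 239.] tx -0.05 ty 0.73 tz 0.02  rx -0.00 ry -0.00 rz 0.67
[418. 274. 238.] tx -0.06 ty 0.72 tz 0.02  rx -0.00 ry -0.00 rz 0.67
[434. 248. 238.] tx -0.06 ty 0.73 tz 0.01  rx -0.00 ry -0.00 rz 0.67
[447. 223. 237.] tx -0.06 ty 0.72 tz 0.02  rx -0.00 ry -0.00 rz 0.67
[460. 197. 236.] tx -0.06 ty 0.72 tz 0.02  rx -0.00 ry -0.00 rz 0.67
[470. 170. 236.] tx -0.07 ty 0.72 tz 0.02  rx -0.00 ry -0.00 rz 0.67
[479. 142. 235.] tx -0.07 ty 0.73 tz 0.02  rx -0.00 ry -0.00 rz 0.67
[487. 114. 234.] tx -0.07 ty 0.72 tz 0.02  rx -0.00 ry -0.00 rz 0.67
[493.  86. 233.] tx -0.08 ty 0.72 tz 0.02  rx -0.00 ry -0.00 rz 0.67
[497.  57. 232.] tx -0.08 ty 0.72 tz 0.02  rx -0.00 ry -0.00 rz 0.67
[499.  28. 231.] tx -0.08 ty 0.72 tz 0.02  rx -0.00 ry -0.00 rz 0.67
[500.  -1. 231.] tx -0.09 ty 0.72 tz 0.02  rx -0.00 ry -0.00 rz 0.67
[499. -30. 230.] tx -0.09 ty 0.72 tz 0.02  rx -0.00 ry -0.00 rz 0.67
```

step_arm(moves=[{"tx":-0.42,"ty":0.89,"tz":0.03,"rz":0.67},{"tx":-0.42,"ty":0.86,"tz":0.02,"rz":0.67},{"tx":-0.42,"ty":0.84,"tz":0.02,"rz":0.67},{"tx":-0.43,"ty":0.81,"tz":0.02,"rz":0.67},{"tx":-0.42,"ty":0.78,"tz":0.02,"rz":0.66}], jaw=0)

```text
invalid input at $.moves[0]: expected keys tx, ty, tz, rx, ry, rz
```

step_arm(moves=[{"tx":-0.44,"ty":0.76,"tz":0.02,"rz":0.67},{"tx":-0.43,"ty":0.74,"tz":0.02,"rz":0.67},{"tx":-0.43,"ty":0.71,"tz":0.02,"rz":0.67},{"tx":-0.05,"ty":0.72,"tz":0.02,"rz":0.67},{"tx":-0.05,"ty":0.73,"tz":0.02,"rz":0.67}])

```text
invalid input at $.moves[0]: expected keys tx, ty, tz, rx, ry, rz
```

step_arm(moves=[{"tx":-0.06,"ty":0.72,"tz":0.02,"rz":0.67},{"tx":-0.06,"ty":0.73,"tz":0.02,"rz":0.67},{"tx":-0.06,"ty":0.72,"tz":0.02,"rz":0.67},{"tx":-0.06,"ty":0.72,"tz":0.02,"rz":0.67},{"tx":-0.07,"ty":0.72,"tz":0.02,"rz":0.67}])

```text
invalid input at $.moves[0]: expected keys tx, ty, tz, rx, ry, rz
```

step_arm(moves=[{"tx":-0.42,"ty":0.89,"tz":0.03,"rx":0,"ry":0,"rz":0.67},{"tx":-0.42,"ty":0.86,"tz":0.02,"rx":0,"ry":0,"rz":0.67},{"tx":-0.42,"ty":0.84,"tz":0.02,"rx":0,"ry":0,"rz":0.67},{"tx":-0.43,"ty":0.81,"tz":0.02,"rx":0,"ry":0,"rz":0.67},{"tx":-0.42,"ty":0.78,"tz":0.02,"rx":0,"ry":0,"rz":0.66}], jaw=0)

```text
t: 3.0
tcp_pos: [329.1, 436.5, 244.0]
tcp_rot: [0.89, 0.457, 0.0, -0.0]
wrist_force: [0.9, 0.1, 0.1]
gripper_width: 12.2
```

step_arm(moves=[{"tx":-0.44,"ty":0.76,"tz":0.02,"rx":0,"ry":0,"rz":0.67},{"tx":-0.43,"ty":0.74,"tz":0.02,"rx":0,"ry":0,"rz":0.67},{"tx":-0.43,"ty":0.71,"tz":0.02,"rx":0,"ry":0,"rz":0.67},{"tx":-0.05,"ty":0.72,"tz":0.02,"rx":0,"ry":0,"rz":0.67},{"tx":-0.05,"ty":0.73,"tz":0.02,"rx":0,"ry":0,"rz":0.67}])

```text
t: 3.5
tcp_pos: [402.6, 296.2, 240.2]
tcp_rot: [0.943, 0.334, 0.0, -0.0]
wrist_force: [0.2, -0.2, 0.8]
gripper_width: 0.1
```

step_arm(moves=[{"tx":-0.06,"ty":0.72,"tz":0.02,"rx":0,"ry":0,"rz":0.67},{"tx":-0.06,"ty":0.73,"tz":0.02,"rx":0,"ry":0,"rz":0.67},{"tx":-0.06,"ty":0.72,"tz":0.02,"rx":0,"ry":0,"rz":0.67},{"tx":-0.06,"ty":0.72,"tz":0.02,"rx":0,"ry":0,"rz":0.67},{"tx":-0.07,"ty":0.72,"tz":0.02,"rx":0,"ry":0,"rz":0.67}])

```text
t: 4.0
tcp_pos: [470.8, 168.8, 236.1]
tcp_rot: [0.979, 0.205, 0.0, -0.0]
wrist_force: [0.9, 0.5, -0.1]
gripper_width: 0.2
```

Tracking is accurate.

step_arm(moves=[{"tx":-0.07,"ty":0.73,"tz":0.02,"rx":0,"ry":0,"rz":0.67},{"tx":-0.07,"ty":0.72,"tz":0.02,"rx":0,"ry":0,"rz":0.67},{"tx":-0.08,"ty":0.72,"tz":0.02,"rx":0,"ry":0,"rz":0.67},{"tx":-0.08,"ty":0.72,"tz":0.02,"rx":0,"ry":0,"rz":0.67},{"tx":-0.08,"ty":0.72,"tz":0.02,"rx":0,"ry":0,"rz":0.67}])

```text
t: 4.5
tcp_pos: [499.6, 26.9, 232.1]
tcp_rot: [0.997, 0.072, 0.0, 0.0]
wrist_force: [0.3, -0.4, -0.2]
gripper_width: -0.0
```

step_arm(moves=[{"tx":-0.09,"ty":0.72,"tz":0.02,"rx":0,"ry":0,"rz":0.67},{"tx":-0.09,"ty":0.72,"tz":0.02,"rx":0,"ry":0,"rz":0.67}])

```text
t: 4.7
tcp_pos: [499.2, -31.2, 230.5]
tcp_rot: [1.0, 0.019, 0.0, 0.0]
wrist_force: [-1.2, 0.5, 0.0]
gripper_width: -0.1
```

```bash
python3 - <<'E'
from plan import *
print(cur(), r.tip_extent)
p,_,el,_=cur()
N=21
rows([(p+(np.array([590,-30,200])-p)*i/N,Rt(.04,-np.pi/2*(1-i/N))) for i in range(1,N+1)])
E
```

```text
(array([499.22809071, -31.15532675, 230.48681494]), np.float64(-0.1160143462302911), np.float64(-1.570103793280676), {'t': 4.7, 'joints': array([-1.91663759e-01,  6.54097032e-02, -3.17737761e-01,  1.18695831e+00,
        5.23397940e-05,  1.34178459e+00]), 'qd': array([-0.58042665,  0.00547344, -0.0099402 , -0.01873079,  0.00106275,
       -0.04418221]), 'joint_torque': array([ 2.98104219e+00, -3.27430701e+01,  2.85356158e+01,  1.30974194e-01,
       -5.49691889e-03,  2.93862051e-02]), 'tcp_pos': array([499.22809071, -31.15532675, 230.48681494]), 'tcp_rot': array([9.99825586e-01, 1.86729118e-02, 3.43130692e-04, 4.64972133e-05]), 'wrist_force': array([-1.2162784 ,  0.46031999,  0.03945388]), 'moment': array([-0.02946877,  0.01116507,  0.00509841]), 'gripper_width': -0.1497429284047688}) 17.0
[504. -31. 229.] tx 0.11 ty 0.00 tz 0.04  rx 0.00 ry 0.93 rz -0.03
[508. -31. 228.] tx 0.10 ty 0.01 tz 0.04  rx 0.00 ry 0.93 rz -0.00
[512. -31. 226.] tx 0.10 ty -0.00 tz 0.05  rx 0.00 ry 0.94 rz -0.00
[516. -31. 225.] tx 0.10 ty 0.00 tz 0.06  rx 0.00 ry 0.93 rz -0.00
[521. -31. 223.] tx 0.09 ty 0.
[... 406 characters left out ...]
tz 0.10  rx 0.00 ry 0.94 rz -0.00
[551. -30. 213.] tx 0.05 ty 0.00 tz 0.11  rx 0.00 ry 0.93 rz -0.00
[556. -31. 212.] tx 0.04 ty 0.01 tz 0.11  rx 0.00 ry 0.94 rz 0.00
[560. -30. 210.] tx 0.03 ty 0.00 tz 0.11  rx 0.00 ry 0.93 rz 0.00
[564. -30. 209.] tx 0.02 ty 0.00 tz 0.11  rx 0.00 ry 0.94 rz 0.00
[568. -30. 207.] tx 0.02 ty 0.01 tz 0.11  rx 0.00 ry 0.93 rz 0.00
[573. -30. 206.] tx 0.00 ty -0.00 tz 0.11  rx 0.00 ry 0.94 rz 0.00
[577. -30. 204.] tx -0.00 ty 0.00 tz 0.12  rx 0.00 ry 0.93 rz 0.00
[581. -30. 203.] tx -0.01 ty 0.01 tz 0.11  rx 0.00 ry 0.94 rz 0.00
[586. -30. 202.] tx -0.02 ty -0.00 tz 0.11  rx 0.00 ry 0.93 rz 0.00
[590. -30. 200.] tx -0.03 ty 0.00 tz 0.11  rx 0.00 ry 0.94 rz 0.00
```

step_arm(moves=[{"tx":0.11,"ty":0,"tz":0.04,"rx":0,"ry":0.93,"rz":-0.03},{"tx":0.1,"ty":0,"tz":0.04,"rx":0,"ry":0.93,"rz":0},{"tx":0.1,"ty":0,"tz":0.05,"rx":0,"ry":0.94,"rz":0},{"tx":0.1,"ty":0,"tz":0.06,"rx":0,"ry":0.93,"rz":0},{"tx":0.09,"ty":0,"tz":0.07,"rx":0,"ry":0.94,"rz":0}])

```text
t: 5.2
tcp_pos: [520.7, -29.1, 223.4]
tcp_rot: [0.982, 0.021, 0.188, -0.004]
wrist_force: [-0.0, 0.2, 1.2]
gripper_width: -0.4
```

step_arm(moves=[{"tx":0.09,"ty":0,"tz":0.07,"rx":0,"ry":0.93,"rz":0},{"tx":0.08,"ty":0,"tz":0.08,"rx":0,"ry":0.94,"rz":0},{"tx":0.08,"ty":0,"tz":0.09,"rx":0,"ry":0.93,"rz":0},{"tx":0.07,"ty":0,"tz":0.09,"rx":0,"ry":0.94,"rz":0},{"tx":0.06,"ty":0,"tz":0.09,"rx":0,"ry":0.93,"rz":0}])

```text
t: 5.7
tcp_pos: [542.1, -28.1, 216.5]
tcp_rot: [0.93, 0.02, 0.367, -0.007]
wrist_force: [0.9, -0.3, -0.1]
gripper_width: 0.0
```

step_arm(moves=[{"tx":0.05,"ty":0,"tz":0.1,"rx":0,"ry":0.94,"rz":0},{"tx":0.05,"ty":0,"tz":0.11,"rx":0,"ry":0.93,"rz":0},{"tx":0.04,"ty":0,"tz":0.11,"rx":0,"ry":0.94,"rz":0},{"tx":0.03,"ty":0,"tz":0.11,"rx":0,"ry":0.93,"rz":0},{"tx":0.02,"ty":0,"tz":0.11,"rx":0,"ry":0.94,"rz":0}])

```text
t: 6.2
tcp_pos: [570.1, -28.1, 212.7]
tcp_rot: [0.848, 0.018, 0.529, -0.012]
wrist_force: [4.5, 4.8, -1.1]
gripper_width: 0.5
```

```bash
python3 - <<'E'
from plan import *
p,y,e,s=cur(); print(p,y,e,s["joints"].round(3),s["qd"].round(2),s["wrist_force"],s["joint_torque"].round(1))
S=cams(); 
for n in S: cv2.imwrite(f"pics/{n}1.png",S[n]["image"][:,:,::-1])
w=r.snapshot("wrist"); cv2.imwrite("pics/wrist1.png",w["image"][:,:,::-1])
p,y,e,s=cur(); print(s["t"],p,y,e,s["joints"].round(3),s["wrist_force"],s["moment"])
E
```

```text
[570.14508054 -28.14100624 212.74449253] 0.044016875572729014 -0.4545891253538766 [-0.319 -0.115 -1.077 -0.48   0.324  1.407] [-0.04  0.54  0.02 -1.51  0.14  0.2 ] [ 4.49535037  4.81330703 -1.05595108] [ -4.4 -29.7   5.7 -10.9  -0.   -0.1]
6.35 [570.19947554 -28.49497357 211.67387895] 0.04341553155200291 -0.45880667199133846 [-0.319 -0.114 -1.075 -0.475  0.323  1.406] [-1.56957356  0.31866815 -0.96861081] [-0.01931522  0.88719845 -0.00558109]
```

View pics/scene1.png

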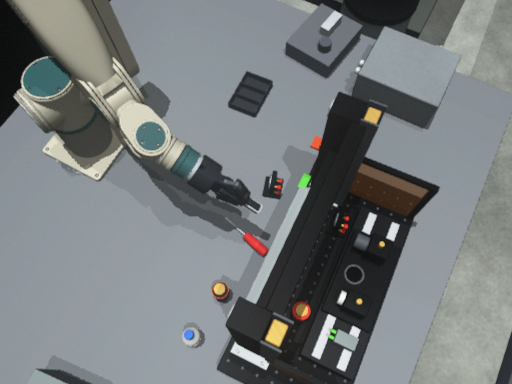

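View pics/side1.png

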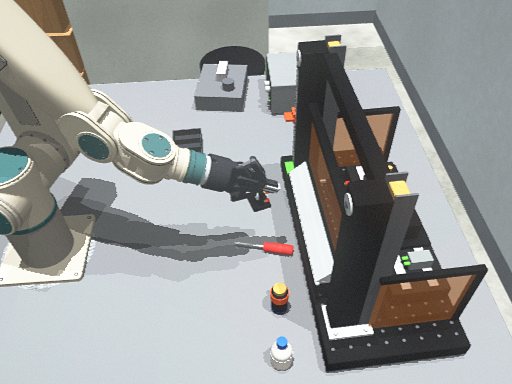

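View pics/wrist1.png

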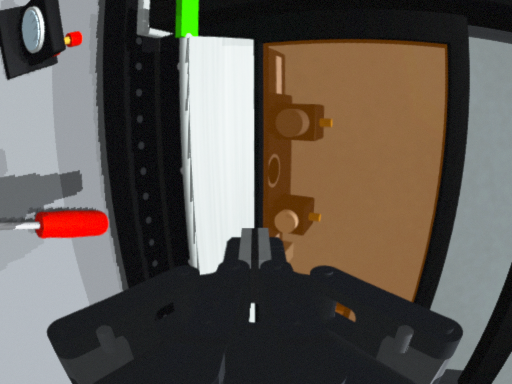

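```bash
cat > kin.py <<'E'
import numpy as np
from scipy.optimize import least_squares
def rx(a):c,s=np.cos(a),np.sin(a);return np.array([[1,0,0],[0,c,-s],[0,s,c]])
def ry(a):c,s=np.cos(a),np.sin(a);return np.array([[c,0,s],[0,1,0],[-s,0,c]])
def rz(a):c,s=np.cos(a),np.sin(a);return np.array([[c,-s,0],[s,c,0],[0,0,1]])
def fk(j,v):
    h,L1,L2,d,Lt,a5=v
    R=rz(j[0]); p=np.array([0,0,h])+R@[0,d,0]
    R=R@ry(j[1]); p=p+R@[0,0,L1]
    R=R@ry(-j[2]); p=p+R@[L2,0,0]
    R=R@ry(j[3]); 
    p=p+R@[a5,0,0]
    R=R@rz(j[4]); p=p+R@[Lt,0,0]
    return p,R@[1,0,0]
D=[([1.11461148e+00,2.77127217e-01,-2.79051283e-02,1.26798734,1.6e-5],[215.62,585.83,247.15],None),
([-1.91663759e-01,6.54097032e-02,-3.17737761e-01,1.18695831,5e-5],[499.228,-31.155,230.487],None),
([-.319,-.114,-1.075,-.475,.323],[570.2,-28.5,211.67],(.0434,-.4588))]
def res(v):
    o=[]
    for j,p,z in D:
        q,f=fk(j,v); o+=list(q-p)
        if z: o+=list(200*np.array([np.arctan2(f[1],f[0])-z[0],np.arcsin(f[2])-z[1]]))
    return np.array(o)
def calib():
    return least_squares(res,[300,400,400,64,200,0])
if __name__=="__main__":
    f=calib(); print(f.x.round(1),res(f.x).round(1))
E
python3 kin.py; python3 - <<'E'
from rig import r
s=r.get_state(); print(repr(s["joints"]),s["tcp_pos"],s["tcp_rot"])
E
```

```text
[269.7 527.3 499.7  64.6 273.8 106. ] [-0.5 -0.7 -0.2  2.1 -0.3 -1.3 -0.9  0.1  1.4 -0.1 -0. ]
array([-0.31866493, -0.11425643, -1.07511228, -0.47489449,  0.32318434,
        1.40567235]) [570.19947554 -28.49497357 211.67387895] [ 0.84918554  0.01797721  0.52765792 -0.01174167]
```

```bash
cat >> kin.py <<'E'
V=calib().x
def ik(p,yaw,el,j0=(-.3,-.1,-1.0,-.4,.3)):
    t=np.array([np.cos(yaw)*np.cos(el),np.sin(yaw)*np.cos(el),np.sin(el)])
    def g(j):
        q,f=fk(j,V); return np.r_[(q-p)/100,(f-t)*3]
    f=least_squares(g,j0); return f.x,np.abs(f.fun).max()
E
python3 - <<'E'
from kin import *
for el in (0,-.15,-.3,-.45):
  for x in (600,625,650):
    for z in (85,110,180,240):
        j,e=ik(np.array([x,-28,z]),.04,el); print(el,x,z,j.round(2),round(e,3),"BAD" if j[2]<-1.06 or j[3]<-1.9 else "")
E
```

```text
0 600 85 [-0.32  1.08 -1.01 -2.09  0.36] 0.0 BAD
0 600 110 [-0.32  1.   -1.04 -2.04  0.36] 0.0 BAD
0 600 180 [-0.32  0.74 -1.11 -1.85  0.36] 0.0 BAD
0 600 240 [-0.32  0.47 -1.15 -1.62  0.36] 0.0 BAD
0 625 85 [-0.29  1.04 -0.97 -2.01  0.33] 0.0 BAD
0 625 110 [-0.29  0.96 -1.   -1.96  0.33] 0.0 BAD
0 625 180 [-0.29  0.71 -1.07 -1.78  0.33] 0.0 BAD
0 625 240 [-0.29  0.47 -1.1  -1.57  0.33] 0.0 BAD
0 650 85 [-0.27  1.01 -0.93 -1.94  0.31] 0.0 BAD
0 650 110 [-0.27  0.93 -0.96 -1.89  0.31] 0.0 
0 650 180 [-0.27  0.7  -1.02 -1.71  0.31] 0.0 
0 650 240 [-0.27  0.47 -1.04 -1.52  0.31] 0.0 
-0.15 600 85 [-0.31  0.88 -1.07 -1.79  0.35] 0.0 BAD
-0.15 600 110 [-0.31  0.78 -1.1  -1.72  0.35] 0.0 BAD
-0.15 600 180 [-0.31  0.48 -1.14 -1.46  0.35] 0.0 BAD
-0.15 600 240 [-0.31  0.21 -1.14 -1.19  0.35] 0.0 BAD
-0.15 625 85 [-0.29  0.84 -1.03 -1.71  0.33] 0.0 
-0.15 625 110 [-0.29  0.75 -1.05 -1.64  0.33] 0.0 
-0.15 625 180 [-0.29  0.48 -1.09 -1.41  0.33] 0.0 BAD
-0.15 625 240 [-0.29  0.24 -1.09 -1.17  0.33] 0.0 BAD
-0.15 650 85 [-0.27  0.82 -0.98 -1.64  0.31] 0.0 
-0.15 650 110 [-0.27  0.74 -1.   -1.58
[... 640 characters left out ...]
[-0.26  0.29 -1.01 -0.99  0.29] 0.0 
-0.3 650 240 [-0.26  0.09 -0.99 -0.77  0.29] 0.0 
-0.45 600 85 [-0.29  0.42 -1.07 -1.02  0.3 ] 0.0 BAD
-0.45 600 110 [-0.29  0.33 -1.07 -0.92  0.3 ] 0.0 BAD
-0.45 600 180 [-0.29  0.07 -1.05 -0.64  0.3 ] 0.0 
-0.45 600 240 [-0.29 -0.12 -1.   -0.41  0.3 ] 0.0 
-0.45 625 85 [-0.27  0.43 -1.02 -0.98  0.28] 0.0 
-0.45 625 110 [-0.27  0.34 -1.02 -0.89  0.28] 0.0 
-0.45 625 180 [-0.27  0.11 -1.   -0.64  0.28] 0.0 
-0.45 625 240 [-0.27 -0.06 -0.96 -0.42  0.28] 0.0 
-0.45 650 85 [-0.25  0.45 -0.97 -0.95  0.26] 0.0 
-0.45 650 110 [-0.25  0.36 -0.97 -0.87  0.26] 0.0 
-0.45 650 180 [-0.25  0.15 -0.95 -0.63  0.26] 0.0 
-0.45 650 240 [-0.25 -0.01 -0.91 -0.43  0.26] 0.0
```

```bash
python3 - <<'E'
from plan import *
from kin import ik
p,y,e,s=cur(); print(s["t"],p,y,e)
W=[((590,-28,182),-.6,2),((598,-28,88),-.6,3),((624,-28,80),-.45,2),((648,-28,82),-.15,4)]
ps=[];q0=p;e0=e
for q,e1,n in W:
    q=np.array(q,float)
    for i in range(1,n+1):
        qq=q0+(q-q0)*i/n; ee=e0+(e1-e0)*i/n
        ps.append((qq,Rt(.04,ee))); print(qq.round(),round(ee,2),ik(qq,.04,ee)[0][[1,2,3]].round(3))
    q0,e0=q,e1
rows(ps)
E
```

```text
6.35 [570.19947554 -28.49497357 211.67387895] 0.04341553155200291 -0.45880667199133846
[580. -28. 197.] -0.53 [-0.084 -1.026 -0.387]
[590. -28. 182.] -0.6 [-0.054 -0.974 -0.296]
[593. -28. 151.] -0.6 [ 0.04  -0.993 -0.41 ]
[595. -28. 119.] -0.6 [ 0.142 -1.006 -0.525]
[598. -28.  88.] -0.6 [ 0.25  -1.012 -0.639]
[611. -28.  84.] -0.53 [ 0.346 -1.021 -0.82 ]
[624. -28.  80.] -0.45 [ 0.451 -1.02  -1.002]
[630. -28.  80.] -0.38 [ 0.543 -1.025 -1.176]
[636. -28.  81.] -0.3 [ 0.641 -1.02  -1.346]
[642. -28.  82.] -0.22 [ 0.739 -1.006 -1.508]
[648. -28.  82.] -0.15 [ 0.833 -0.982 -1.658]
[580. -28. 197.] tx -0.22 ty 0.00 tz 0.39  rx -0.04 ry -0.88 rz 0.01
[590. -28. 182.] tx -0.20 ty 0.01 tz 0.40  rx 0.00 ry -0.88 rz -0.00
[592. -28. 151.] tx -0.61 ty 0.00 tz 0.49  rx 0.00 ry -0.00 rz -0.00
[595. -28. 119.] tx -0.61 ty 0.00 tz 0.50  rx 0.00 ry -0.00 rz -0.00
[598. -28.  88.] tx -0.61 ty 0.01 tz 0.50  rx 0.00 ry -0.00 rz -0.00
[611. -28.  84.] tx 0.10 ty 0.01 tz 0.32  rx 0.00 ry 0.93 rz -0.00
[624. -28.  80.] tx 0.08 ty 0.01 tz 0.33  rx 0.00 ry 0.94 rz -0.00
[630. -28.  81.] tx 0.08 ty 0.01 tz 0.13  rx 0.00 ry 0.94 rz -0.00
[636. -28.  81.] tx 0.06 ty 0.00 tz 0.14  rx 0.00 ry 0.94 rz -0.00
[642. -28.  81.] tx 0.06 ty 0.01 tz 0.14  rx 0.00 ry 0.93 rz -0.00
[648. -28.  82.] tx 0.05 ty 0.01 tz 0.14  rx 0.00 ry 0.94 rz -0.00
```

step_arm(moves=[{"tx":-0.22,"ty":0,"tz":0.39,"rx":-0.04,"ry":-0.88,"rz":0.01},{"tx":-0.2,"ty":0.01,"tz":0.4,"rx":0,"ry":-0.88,"rz":0},{"tx":-0.61,"ty":0,"tz":0.49,"rx":0,"ry":0,"rz":0},{"tx":-0.61,"ty":0,"tz":0.5,"rx":0,"ry":0,"rz":0},{"tx":-0.61,"ty":0.01,"tz":0.5,"rx":0,"ry":0,"rz":0}])

```text
t: 6.85
tcp_pos: [598.7, -27.9, 89.0]
tcp_rot: [0.884, 0.018, 0.468, -0.009]
wrist_force: [0.9, -0.2, -1.3]
gripper_width: -0.1
```

```bash
python3 - <<'E'
from plan import *
S=cams(("side","wrist"))
for n in S: cv2.imwrite(f"pics/{n}2.png",S[n]["image"][:,:,::-1])
p,y,e,s=cur(); print(s["t"],p,y,e,s["joints"].round(3),s["wrist_force"])
E
```

```text
6.95 [594.6032394  -26.93180684  81.86922054] 0.04265946606865315 -0.6110588497669631 [-0.273  0.229 -1.04  -0.634  0.257  1.39 ] [-0.68243091 -0.43464422 -0.71487003]
```

View pics/side2.png

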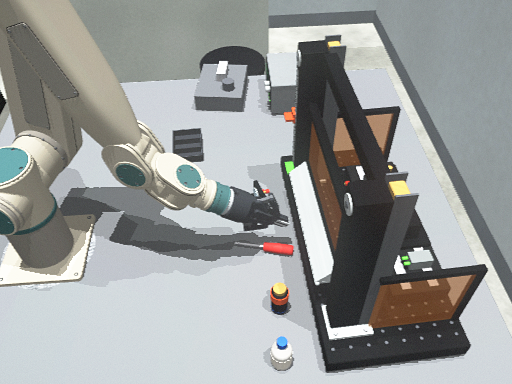

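View pics/wrist2.png

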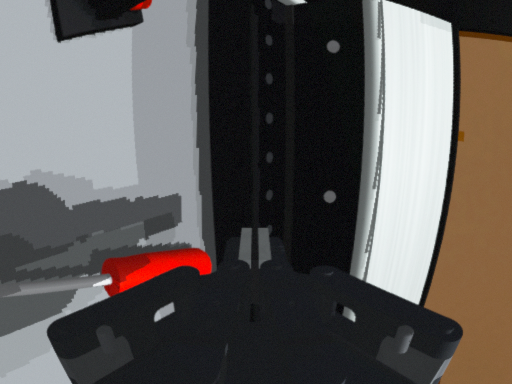

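```bash
python3 - <<'E'
from plan import *
from kin import ik
p,y,e,s=cur(); print(s["t"],p,y,e)
W=[((624,-28,80),-.45,2),((648,-28,82),-.15,4)]
ps=[];q0=p;e0=e
for q,e1,n in W:
    q=np.array(q,float)
    for i in range(1,n+1):
        ps.append((q0+(q-q0)*i/n,Rt(.04,e0+(e1-e0)*i/n)))
    q0,e0=q,e1
rows(ps)
E
```

```text
6.95 [594.6032394  -26.93180684  81.86922054] 0.04265946606865315 -0.6110588497669631
[609. -28.  81.] tx 0.19 ty 0.03 tz 0.31  rx -0.03 ry 1.00 rz -0.04
[624. -28.  80.] tx 0.17 ty 0.03 tz 0.33  rx 0.00 ry 1.00 rz 0.00
[630. -28.  80.] tx 0.07 ty 0.00 tz 0.13  rx 0.00 ry 0.95 rz 0.00
[636. -28.  81.] tx 0.07 ty 0.01 tz 0.14  rx 0.00 ry 0.94 rz 0.00
[642. -28.  82.] tx 0.06 ty 0.00 tz 0.14  rx 0.00 ry 0.94 rz 0.00
[648. -28.  82.] tx 0.04 ty 0.01 tz 0.14  rx 0.00 ry 0.93 rz 0.00
```

step_arm(moves=[{"tx":0.19,"ty":0.02,"tz":0.31,"rx":0,"ry":1,"rz":-0.03},{"tx":0.17,"ty":0.02,"tz":0.33,"rx":0,"ry":1,"rz":0},{"tx":0.07,"ty":0,"tz":0.13,"rx":0,"ry":0.95,"rz":0}])

```text
t: 7.25
tcp_pos: [636.1, -28.6, 91.6]
tcp_rot: [0.82, 0.018, 0.572, -0.01]
wrist_force: [-0.4, -0.1, -1.6]
gripper_width: 0.1
```

```bash
python3 - <<'E'
from plan import *
p,y,e,s=cur(); print(s["t"],p,y,e,s["joints"].round(3),s["wrist_force"])
S=cams(("wrist",))
for n in S: cv2.imwrite(f"pics/{n}3.png",S[n]["image"][:,:,::-1])
p,y,e,s=cur(); print(s["t"],p,y,e,s["joints"].round(3),s["wrist_force"])
rows([(p+(np.array([648,-28,82])-p)*i/4,Rt(.04,e+(-.15-e)*i/4)) for i in range(1,5)])
E
```

```text
7.25 [636.13273117 -28.58779492  91.64652349] 0.04004132814794209 -0.3527667002448248 [-0.272  0.491 -1.065 -1.187  0.293  1.455] [-0.37654303 -0.10321136 -1.59277796]
7.3 [634.40037239 -28.32995911  86.94447287] 0.04054696776329913 -0.35850763528184154 [-0.273  0.5   -1.067 -1.192  0.293  1.456] [-0.0221604  -1.09441947 -4.49377465]
[638. -28.  86.] tx 0.00 ty 0.00 tz 0.09  rx -0.01 ry 0.65 rz 0.03
[641. -28.  85.] tx -0.00 ty 0.00 tz 0.09  rx 0.00 ry 0.65 rz -0.00
[645. -28.  83.] tx -0.01 ty 0.00 tz 0.09  rx 0.00 ry 0.65 rz -0.00
[648. -28.  82.] tx -0.01 ty 0.01 tz 0.09  rx 0.00 ry 0.66 rz -0.00
```

View pics/wrist3.png

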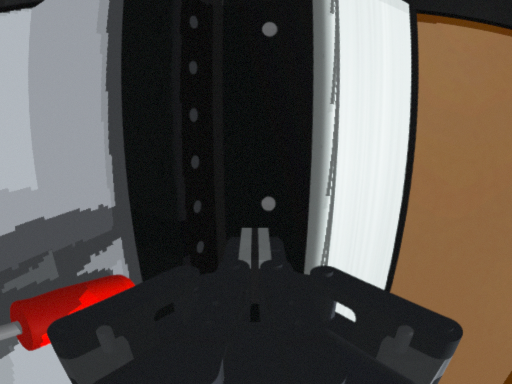

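step_arm(moves=[{"tx":0,"ty":0,"tz":0.1,"rx":0,"ry":0.65,"rz":0.02},{"tx":-0.02,"ty":0,"tz":0.07,"rx":0,"ry":0.65,"rz":0},{"tx":-0.02,"ty":0,"tz":0.02,"rx":0,"ry":0.65,"rz":0},{"tx":0,"ty":0,"tz":0,"rx":0,"ry":0.65,"rz":0},{"tx":0,"ty":0,"tz":0,"rx":0,"ry":0,"rz":0}])

```text
t: 7.8
tcp_pos: [641.0, -28.1, 83.0]
tcp_rot: [0.76, 0.016, 0.65, -0.013]
wrist_force: [0.3, -0.1, 0.0]
gripper_width: 0.3
```

```bash
python3 - <<'E'
from plan import *
S=cams(("wrist","side"))
for n in S: cv2.imwrite(f"pics/{n}4.png",S[n]["image"][:,:,::-1])
p,y,e,s=cur(); print(s["t"],p,y,e,s["joints"].round(3),s["wrist_force"])
E
```

```text
7.9 [641.12391043 -28.05080966  84.71407507] 0.040672326153049575 -0.15364324871524596 [-0.279  0.782 -1.067 -1.687  0.316  1.519] [ 0.08997024  0.81341402 -0.30704585]
```

View pics/wrist4.png

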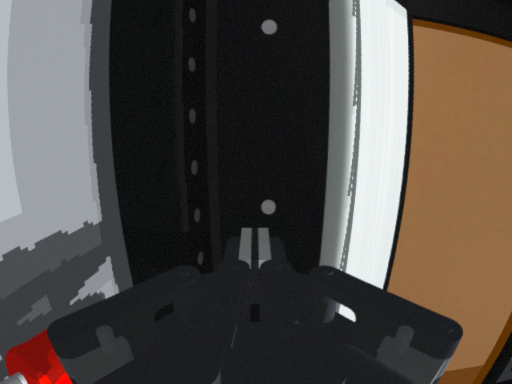

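View pics/side4.png

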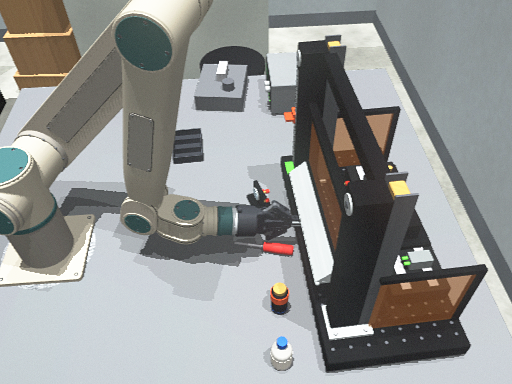

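```bash
python3 - <<'E'
s=open('kin.py').read()
s=s.replace("def res(v):","""D+=[([-0.273,0.229,-1.04,-0.634,0.257],[594.6,-26.93,81.87],(.04266,-.61106)),
([-.273,.5,-1.067,-1.192,.293],[634.4,-28.33,86.94],(.0405,-.3585)),
([-.279,.782,-1.067,-1.687,.316],[641.12,-28.05,84.71],(.0407,-.1536))]
def res(v):""",1)
s=s.replace("h,L1,L2,d,Lt,a5=v","h,L1,L2,d,Lt,a5,o3,d5=v").replace("R@[L2,0,0]","R@[L2,0,o3]").replace("R@[a5,0,0]","R@[a5,0,d5]").replace("[300,400,400,64,200,0]","[300,400,400,64,200,0,0,0]")
open('kin.py','w').write(s)
E
python3 kin.py
python3 - <<'E'
from kin import *
for el in (-.1,-.15,-.2,-.3,-.4):
  for x in (641,650,658):
      print(el,x,[ik(np.array([x,-28,z]),.04,el)[0][2].round(3) for z in (85,110,140,170,200,240)])
E
```

```text
[229.2 548.5 490.   64.5 274.5 101.9  14.6  -0. ] [ 0.   0.  -0.  -0.   0.   0.  -0.  -0.1 -0.1 -0.1 -0.  -0.1 -0.1  0.1
 -0.   0.   0.1 -0.   0.1  0.   0.  -0.   0.2 -0.1  0.  -0.1]
-0.1 641 [np.float64(-1.058), np.float64(-1.075), np.float64(-1.09), np.float64(-1.099), np.float64(-1.1), np.float64(-1.091)]
-0.1 650 [np.float64(-1.041), np.float64(-1.058), np.float64(-1.072), np.float64(-1.08), np.float64(-1.082), np.float64(-1.073)]
-0.1 658 [np.float64(-1.026), np.float64(-1.042), np.float64(-1.056), np.float64(-1.064), np.float64(-1.065), np.float64(-1.057)]
-0.15 641 [np.float64(-1.067), np.float64(-1.081), np.float64(-1.091), np.float64(-1.095), np.float64(-1.092), np.float64(-1.078)]
-0.15 650 [np.float64(-1.049), np.float64(-1.063), np.float64(-1.073), np.float64(-1.077), np.float64(-1.074), np.float64(-1.06)]
-0.15 658 [np.float64(-1.033), np.float64(-1.047), np.float64(-1.057), np.float64(-1.06), np.float64(-1.058), np.float64(-1.044)]
-0.2 641 [np.float64(-1.071), np.float64(-1.081), np.float64(-1.088), np.float64(-1.087), np.float64(-1.08), np.float64(-1.061)]
-0.2 650 [n
[... 323 characters left out ...]
loat64(-1.059), np.float64(-1.044), np.float64(-1.015)]
-0.3 650 [np.float64(-1.047), np.float64(-1.05), np.float64(-1.048), np.float64(-1.04), np.float64(-1.026), np.float64(-0.998)]
-0.3 658 [np.float64(-1.03), np.float64(-1.034), np.float64(-1.032), np.float64(-1.024), np.float64(-1.01), np.float64(-0.983)]
-0.4 641 [np.float64(-1.042), np.float64(-1.039), np.float64(-1.03), np.float64(-1.015), np.float64(-0.994), np.float64(-0.959)]
-0.4 650 [np.float64(-1.023), np.float64(-1.021), np.float64(-1.012), np.float64(-0.997), np.float64(-0.977), np.float64(-0.942)]
-0.4 658 [np.float64(-1.007), np.float64(-1.004), np.float64(-0.995), np.float64(-0.981), np.float64(-0.961), np.float64(-0.928)]
```

```bash
python3 - <<'E'
from plan import *
w=r.snapshot("wrist"); p,y,e,s=cur(); R=Ro.from_quat(s["tcp_rot"]).as_matrix()
K=w["camera_matrix"]; c=R.T@(-w["R"].T@w["t"]-p); print("cam in tool",c.round(1))
def ray(u,v):
    a=np.array([u-K[0,2],v-K[1,2]])/K[0,0]; th=np.hypot(*a); d=np.r_[np.sin(th)*a/th,np.cos(th)]
    return R.T@w["R"].T@d
for n,uv in {"tip":(255,228),"tipR":(270,228),"tipRo":(280,240),"shoulder":(288,268),"knuckle front":(320,268),"kn2":(345,270),"kn outer":(460,328)}.items():
    d=ray(*uv)
    for Y in (-11,0): print(n,Y,(c+d*(Y-c[1])/d[1]).round(1))
print(s["t"])
E
```

```text
cam in tool [   0.   -70.  -124.3]
tip -11 [ -0.1 -11.   16.3]
tip 0 [-0.1  0.  42.5]
tipR -11 [  7.6 -11.   16.2]
tipR 0 [ 9.   0.  42.4]
tipRo -11 [ 11.6 -11.    1.6]
tipRo 0 [13.8  0.  25.1]
shoulder -11 [ 12.7 -11.  -24.3]
shoulder 0 [15.1  0.  -5.6]
knuckle front -11 [ 25.3 -11.  -25. ]
knuckle front 0 [30.   0.  -6.5]
kn2 -11 [ 34.9 -11.  -27.4]
kn2 0 [41.4  0.  -9.4]
kn outer -11 [ 62.7 -11.  -69. ]
kn outer 0 [ 74.4   0.  -58.7]
7.95
```

```bash
python3 - <<'E'
from plan import *
p,y,e,s=cur()
rows([(np.array([642,-28,85]),Rt(.042,e+(-.3-e)/2)),(np.array([643,-28,85]),Rt(.042,-.3)),(np.array([643,-28,90]),Rt(.042,-.3)),(np.array([643,-28,95]),Rt(.042,-.3)),(np.array([643,-28,95]),Rt(.042,-.3))])
E
```

```text
[642. -28.  85.] tx -0.01 ty -0.00 tz 0.02  rx 0.02 ry -0.92 rz 0.02
[643. -28.  85.] tx 0.01 ty 0.00 tz 0.03  rx -0.00 ry -0.93 rz -0.00
[643. -28.  90.] tx 0.12 ty 0.00 tz -0.04  rx -0.00 ry 0.00 rz -0.00
[643. -28.  95.] tx 0.12 ty 0.00 tz -0.04  rx -0.00 ry 0.00 rz -0.00
[643. -28.  95.] tx -0.00 ty 0.00 tz 0.00  rx -0.00 ry 0.00 rz -0.00
```

step_arm(moves=[{"tx":-0.01,"ty":0,"tz":0.02,"rx":0,"ry":-0.92,"rz":0.02},{"tx":0.01,"ty":0,"tz":0.03,"rx":0,"ry":-0.93,"rz":0},{"tx":0.12,"ty":0,"tz":-0.04,"rx":0,"ry":0,"rz":0},{"tx":0.12,"ty":0,"tz":-0.04,"rx":0,"ry":0,"rz":0},{"tx":0,"ty":0,"tz":0,"rx":0,"ry":0,"rz":0}])

```text
t: 8.45
tcp_pos: [642.5, -27.9, 95.6]
tcp_rot: [0.804, 0.016, 0.594, -0.012]
wrist_force: [0.6, -0.2, 0.7]
gripper_width: 0.1
```

step_arm(moves=[{"tx":0.07,"ty":0,"tz":-0.02,"rx":0,"ry":0,"rz":0},{"tx":0.07,"ty":0,"tz":-0.02,"rx":0,"ry":0,"rz":0},{"tx":0,"ty":0,"tz":0,"rx":0,"ry":0,"rz":0}])

```text
t: 8.75
tcp_pos: [642.1, -27.8, 99.0]
tcp_rot: [0.805, 0.016, 0.593, -0.012]
wrist_force: [-0.3, -0.7, 0.2]
gripper_width: 0.0
```

```bash
python3 - <<'E'
from plan import *
S=cams(("wrist",))
for n in S: cv2.imwrite(f"pics/{n}5.png",S[n]["image"][:,:,::-1])
p,y,e,s=cur(); print(s["t"],p,y,e,s["joints"].round(3),s["wrist_force"])
E
```

```text
8.8 [642.15052812 -27.83966566  98.90030678] 0.04069036282484088 -0.30171417804386946 [-0.27   0.531 -1.065 -1.28   0.296  1.477] [-0.55190772  0.49912571 -0.54518174]
```

View pics/wrist5.png

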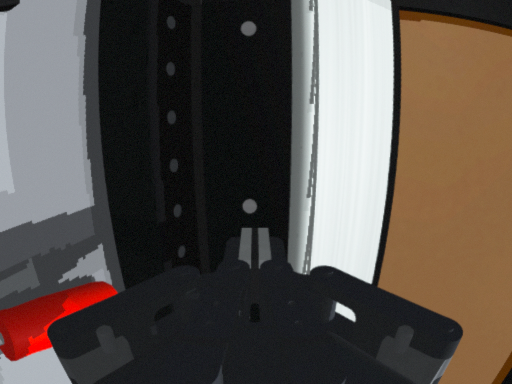

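step_arm(moves=[{"tx":0.07,"ty":0,"tz":-0.02,"rx":0,"ry":0,"rz":0},{"tx":0.07,"ty":0,"tz":-0.02,"rx":0,"ry":0,"rz":0},{"tx":0.07,"ty":0,"tz":-0.02,"rx":0,"ry":0,"rz":0}])

```text
t: 9.1
tcp_pos: [641.6, -27.8, 106.6]
tcp_rot: [0.806, 0.016, 0.591, -0.013]
wrist_force: [0.1, -0.5, -4.2]
gripper_width: 0.4
```

step_arm(moves=[{"tx":0.07,"ty":0,"tz":-0.02,"rx":0,"ry":0,"rz":0},{"tx":0.07,"ty":0,"tz":-0.02,"rx":0,"ry":0,"rz":0}])

```text
t: 9.3
tcp_pos: [641.7, -27.7, 113.2]
tcp_rot: [0.806, 0.016, 0.592, -0.012]
wrist_force: [-1.2, -0.8, -5.3]
gripper_width: 0.0
```

```bash
python3 - <<'E'
from plan import *
S=cams(("scene","wrist","side"))
for n in S: cv2.imwrite(f"pics/{n}6.png",S[n]["image"][:,:,::-1])
p,y,e,s=cur(); print(s["t"],p,y,e,s["joints"].round(3),s["wrist_force"])
E
```

```text
9.45 [641.83974972 -27.72497832 113.87660448] 0.040464450256893145 -0.3017953097533331 [-0.27   0.477 -1.067 -1.228  0.296  1.477] [-5.03367714 -0.84755856 -2.91089349]
```

View pics/wrist6.png

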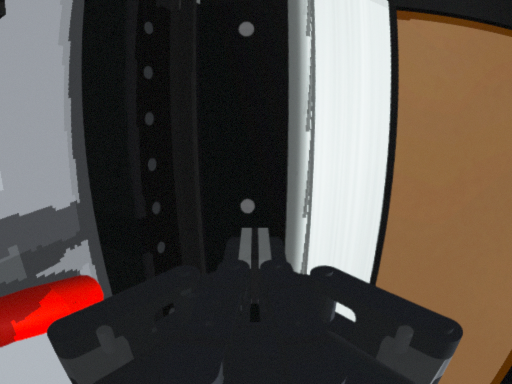

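View pics/scene6.png

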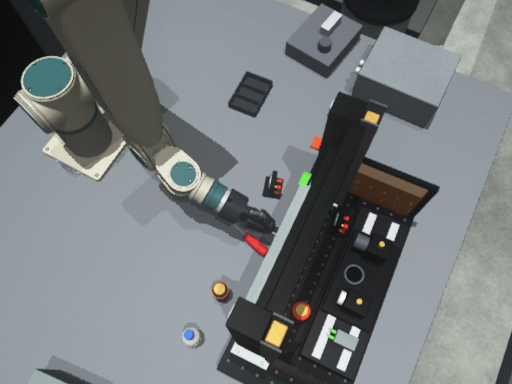

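step_arm(moves=[{"tx":0.19,"ty":0,"tz":-0.06,"rx":0,"ry":0,"rz":0},{"tx":0.19,"ty":0,"tz":-0.06,"rx":0,"ry":0,"rz":0},{"tx":0.19,"ty":0,"tz":-0.06,"rx":0,"ry":0,"rz":0},{"tx":0.19,"ty":0,"tz":-0.06,"rx":0,"ry":0,"rz":0}])

```text
t: 9.85
tcp_pos: [641.8, -27.7, 146.2]
tcp_rot: [0.805, 0.016, 0.593, -0.012]
wrist_force: [-4.4, -1.5, -5.1]
gripper_width: -0.1
```

```bash
python3 - <<'E'
from plan import *
p,y,e,s=cur(); print(s["t"],p,y,e,s["joints"].round(3),s["wrist_force"])
S=cams(("side",))
for n in S: cv2.imwrite(f"pics/{n}7.png",S[n]["image"][:,:,::-1])
p,y,e,s=cur(); print(s["t"],p,y,e,s["joints"].round(3),s["wrist_force"])
E
```

```text
9.85 [641.8131875  -27.65926581 146.21449247] 0.040800544332073356 -0.30198916233156714 [-0.27   0.362 -1.063 -1.109  0.296  1.477] [-4.42094852 -1.52465606 -5.05461393]
9.9 [642.61706225 -27.66418268 148.511875  ] 0.04102791006221656 -0.29773334702829646 [-0.27   0.359 -1.063 -1.11   0.297  1.477] [-6.45975596 -0.56945266 -1.02303767]
```

View pics/side7.png

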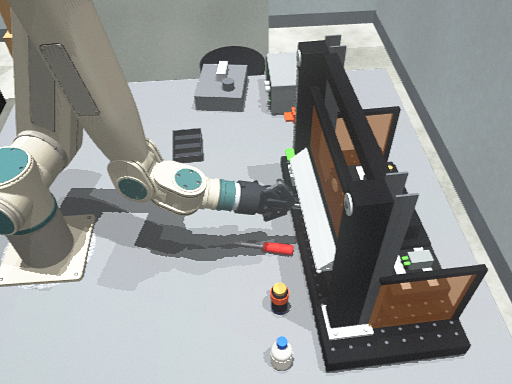

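step_arm(moves=[{"tx":0.19,"ty":0,"tz":-0.06,"rx":0,"ry":0,"rz":0},{"tx":0.19,"ty":0,"tz":-0.06,"rx":0,"ry":0,"rz":0},{"tx":0.19,"ty":0,"tz":-0.06,"rx":0,"ry":0,"rz":0},{"tx":0.19,"ty":0,"tz":-0.06,"rx":0,"ry":0,"rz":0}])

```text
t: 10.3
tcp_pos: [642.5, -27.6, 178.7]
tcp_rot: [0.805, 0.016, 0.593, -0.012]
wrist_force: [-0.1, -0.2, -6.0]
gripper_width: -0.1
```

step_arm(moves=[{"tx":0.19,"ty":0,"tz":-0.06,"rx":0,"ry":0,"rz":0},{"tx":0.19,"ty":0,"tz":-0.06,"rx":0,"ry":0,"rz":0},{"tx":0.1,"ty":0,"tz":-0.03,"rx":0,"ry":0,"rz":0},{"tx":0,"ty":0,"tz":0,"rx":0,"ry":0,"rz":0}])

```text
t: 10.7
tcp_pos: [642.9, -27.7, 200.1]
tcp_rot: [0.804, 0.017, 0.595, -0.012]
wrist_force: [-2.5, -0.6, -2.0]
gripper_width: 0.4
```

```bash
python3 - <<'E'
from plan import *
S=cams(("scene","side"))
for n in S:
    im=S[n]["image"][:,:,::-1]; cv2.imwrite(f"pics/{n}8.png",im)
    x,y=(260,100) if n=="scene" else (250,80)
    cv2.imwrite(f"pics/{n}8m.png",cv2.resize(im[y:y+100,x:x+100],None,fx=6,fy=6,interpolation=cv2.INTER_NEAREST))
p,y,e,s=cur(); print(s["t"],p,y,e,s["joints"].round(3),s["wrist_force"])
E
```

```text
10.8 [643.21984173 -27.96793366 199.89268167] 0.04084816347387345 -0.2967417547984852 [-0.27   0.188 -1.041 -0.918  0.297  1.477] [-0.40873977 -0.65249347 -0.5686327 ]
```

View pics/scene8m.png

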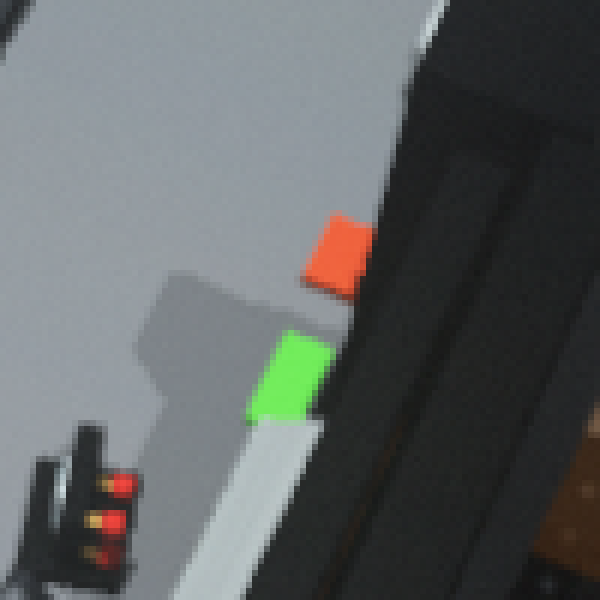

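View pics/side8m.png

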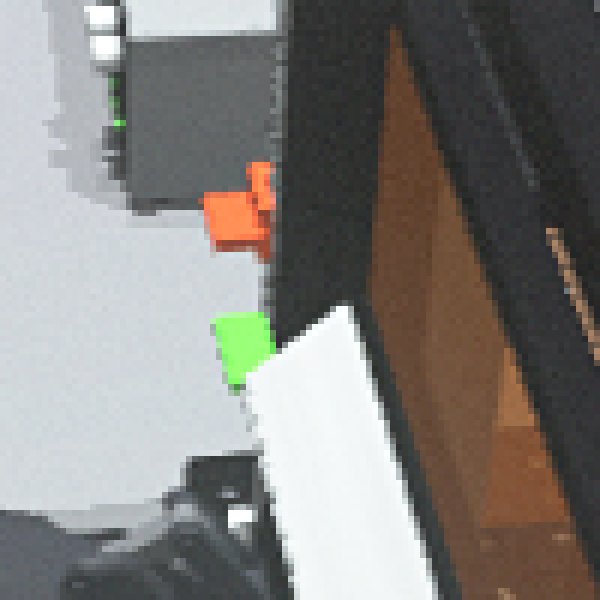

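View pics/side8.png

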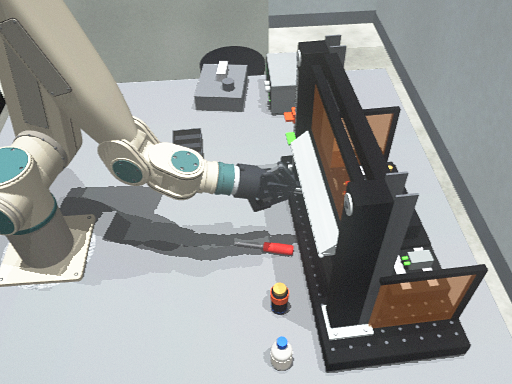

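```bash
cat > fit2.py <<'E'
from h import *
from scipy.optimize import least_squares
import pickle,sys
S=cams(); a,b=S["scene"],S["side"]
def Rz(t): return np.array([[np.cos(t),-np.sin(t),0],[np.sin(t),np.cos(t),0],[0,0,1]])
TL,BL,TR=(-10,207,8),(-10,165,8),(10,207,8)
P0=[(a,TL,(303.6,172.7)),(a,BL,(297.3,187)),(a,TR,(310.7,175.3)),(b,TL,(283.7,160.8)),(b,BL,(287.5,173.4)),(b,TR,(292.3,160.8)),(b,(-3,-165,3),(314.8,284.2)),(b,(-4,165,8),(288.7,173.0))]
P1=[(a,TL,(307.5,154.5)),(a,BL,(300.8,169.7)),(a,TR,(315.7,157.5)),(b,TL,(285.3,131.7)),(b,BL,(288.2,143.9)),(b,TR,(294.5,131.6))]
PX=eval(sys.argv[1]) if len(sys.argv)>1 else []
PX=[({"a":a,"b":b}[c],{"TL":TL,"BL":BL,"TR":TR}[k],p) for c,k,p in PX]
M=[(a,(-10,15,3),(315,135)),(a,(-10,-15,3),(309.5,146.2)),(b,(-10,15,3),(283.3,112)),(b,(-10,-15,3),(285.6,119.7)),(b,(10,15,3),(292.6,111.7))]
def line(q):
    p0,p1=np.array([297.3,187]),np.array([245.5,298]); d=(p1-p0)/np.linalg.norm(p1-p0)
    return [(d[0]*(q-p0)[1]-d[1]*(q-p0)[0])]
def res(v):
    x,y,t,z0,z1,zx,ym,zm,xm=v; o=[]
    for z,L in ((z0,P0),(z1,P1),(zx,PX)):
        for s,X,p in L: o+=list(proj(s,np.array([x,y,z])+Rz(t)@np.array(X,float))-p)
    for s,X,p in M: o+=list(proj(s,np.array([x,y,0])+Rz(t)@np.array([xm,ym,0])+[0,0,zm]+Rz(t)@np.array(X,float))-p)
    for yy in (-100,0,100): o+=line(proj(a,np.array([x,y,z0])+Rz(t)@np.array([-5,yy,6.])))
    o+=[xm/2*XP]
    return np.array(o)
for XP in (0,1):
    f=least_squares(res,[640,-65,.04,115,200,240,220,255,0],loss="soft_l1")
    x,y,t,z0,z1,zx,ym,zm,xm=f.x
    print(f.x.round(3)); print(res(f.x).round(1))
    print("to go: start %.1f P1 %.1f PX %.1f"%(zm-z0-5,zm-z1-5,zm-zx-5))
E
python3 fit2.py
```

```text
[ 6.42601e+02 -6.47510e+01  4.30000e-02  1.15219e+02  2.16017e+02
  2.26297e+02  2.25588e+02  2.57910e+02 -2.54000e-01]
[-0.1 -0.1 -0.4 -0.9 -0.   0.3  1.2  1.1 -0.2 -0.4  0.   0.4  0.1 -0.3
  0.9 -0.2 -0.1 -0.2 -0.5 -1.  -0.5  0.1  0.6  0.7  0.3 -0.4 -0.7  0.1
 -0.4  0.2  0.  -0.7  0.8  0.3  0.4  0.1 -0.5 -0.1  0.5 -0.2 -0.9 -0. ]
to go: start 137.7 P1 36.9 PX 26.6
[ 6.42597e+02 -6.47480e+01  4.30000e-02  1.15216e+02  2.16014e+02
  2.26302e+02  2.25591e+02  2.57902e+02 -1.61000e-01]
[-0.1 -0.1 -0.4 -1.  -0.   0.3  1.1  1.1 -0.2 -0.4  0.   0.4  0.1 -0.3
  0.9 -0.2 -0.1 -0.2 -0.6 -1.  -0.5  0.1  0.6  0.7  0.3 -0.4 -0.7  0.1
 -0.3  0.2  0.  -0.7  0.8  0.3  0.4  0.1 -0.5 -0.1  0.5 -0.2 -0.9 -0.1]
to go: start 137.7 P1 36.9 PX 26.6
```

step_arm(moves=[{"tx":0.12,"ty":0,"tz":-0.04,"rx":0,"ry":0,"rz":0},{"tx":0.12,"ty":0,"tz":-0.04,"rx":0,"ry":0,"rz":0},{"tx":0.12,"ty":0,"tz":-0.04,"rx":0,"ry":0,"rz":0},{"tx":0.12,"ty":0,"tz":-0.04,"rx":0,"ry":0,"rz":0},{"tx":0.12,"ty":0,"tz":-0.04,"rx":0,"ry":0,"rz":0}])

```text
t: 11.4
tcp_pos: [641.6, -28.0, 223.4]
tcp_rot: [0.805, 0.016, 0.593, -0.012]
wrist_force: [2.5, -1.3, -5.2]
gripper_width: -0.4
```

step_arm(moves=[{"tx":0.06,"ty":0,"tz":-0.02,"rx":0,"ry":0,"rz":0},{"tx":0,"ty":0,"tz":0,"rx":0,"ry":0,"rz":0}])

```text
t: 11.6
tcp_pos: [641.8, -28.0, 226.8]
tcp_rot: [0.804, 0.016, 0.594, -0.012]
wrist_force: [-2.0, -1.2, -2.8]
gripper_width: -0.1
```

```bash
python3 - <<'E'
from plan import *
S=cams(("scene","side"))
for n in S:
    im=S[n]["image"][:,:,::-1]; cv2.imwrite(f"pics/{n}9.png",im)
    x,y=(260,100) if n=="scene" else (250,80)
    cv2.imwrite(f"pics/{n}9m.png",cv2.resize(im[y:y+100,x:x+100],None,fx=6,fy=6,interpolation=cv2.INTER_NEAREST))
p,y,e,s=cur(); print(s["t"],p,y,e,s["joints"].round(3),s["wrist_force"])
E
```

```text
11.7 [641.87347084 -27.9865451  226.70967721] 0.040612216239411913 -0.29881882824657097 [-0.271  0.101 -1.025 -0.813  0.297  1.476] [-1.05666866 -0.84343451 -0.94684754]
```

View pics/scene9m.png

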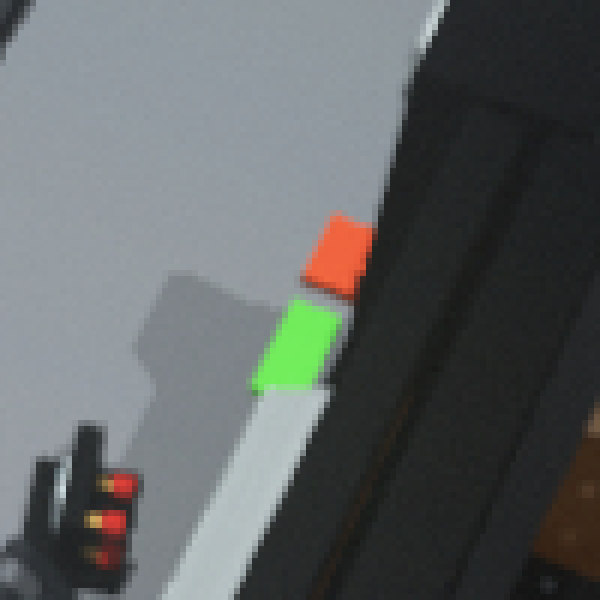

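View pics/side9m.png

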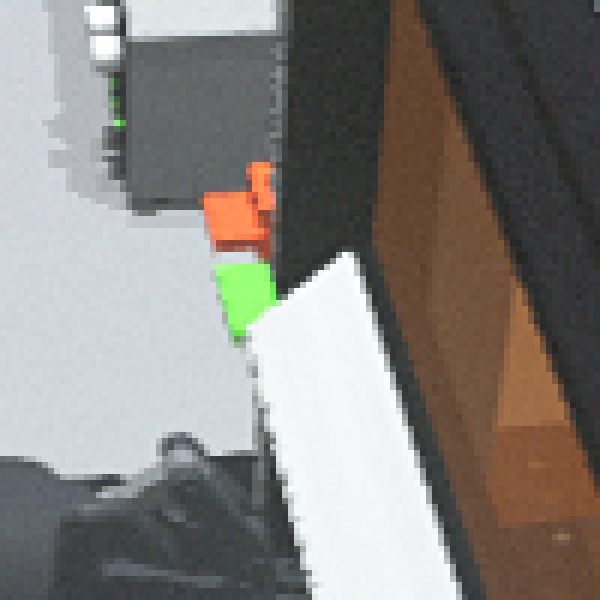

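```bash
python3 fit2.py '[("a","TL",(308.3,149.3)),("a","BL",(301.5,164.8)),("a","TR",(317,152.2)),("b","TL",(285.5,123.5)),("b","TR",(294.5,123.4)),("b","BL",(288.3,135.6))]'
```

```text
[ 6.42617e+02 -6.48220e+01  4.30000e-02  1.15309e+02  2.16098e+02
  2.42049e+02  2.25660e+02  2.57910e+02 -2.54000e-01]
[-0.1 -0.1 -0.4 -0.9 -0.   0.3  1.2  1.1 -0.2 -0.4  0.   0.4  0.2 -0.3
  0.9 -0.2 -0.1 -0.2 -0.6 -1.  -0.5  0.1  0.6  0.7  0.4 -0.4 -0.7  0.1
  0.2 -0.2 -0.3 -1.  -0.5  0.2  0.7  0.7 -0.2  0.1  0.6 -0.3 -0.4  0.2
  0.  -0.7  0.8  0.3  0.4  0.1 -0.5 -0.1  0.5 -0.2 -0.9 -0. ]
to go: start 137.6 P1 36.8 PX 10.9
[ 6.42616e+02 -6.48210e+01  4.30000e-02  1.15307e+02  2.16096e+02
  2.42048e+02  2.25665e+02  2.57901e+02 -1.68000e-01]
[-0.1 -0.1 -0.4 -0.9 -0.   0.3  1.2  1.1 -0.2 -0.4  0.   0.4  0.2 -0.3
  0.9 -0.2 -0.1 -0.2 -0.6 -1.  -0.5  0.1  0.6  0.7  0.3 -0.4 -0.7  0.1
  0.2 -0.2 -0.3 -1.  -0.5  0.2  0.7  0.7 -0.3  0.1  0.6 -0.3 -0.3  0.2
  0.  -0.7  0.8  0.3  0.4  0.1 -0.5 -0.1  0.5 -0.2 -0.9 -0.1]
to go: start 137.6 P1 36.8 PX 10.9
```

step_arm(moves=[{"tx":0.08,"ty":0,"tz":-0.02,"rx":0,"ry":0,"rz":0},{"tx":0.08,"ty":0,"tz":-0.02,"rx":0,"ry":0,"rz":0},{"tx":0.08,"ty":0,"tz":-0.03,"rx":0,"ry":0,"rz":0},{"tx":0,"ty":0,"tz":0,"rx":0,"ry":0,"rz":0},{"tx":0,"ty":0,"tz":0,"rx":0,"ry":0,"rz":0}])

```text
t: 12.3
tcp_pos: [641.8, -27.8, 236.1]
tcp_rot: [0.805, 0.016, 0.593, -0.012]
wrist_force: [-2.4, 0.0, -3.3]
gripper_width: -0.1
```

```bash
python3 - <<'E'
from plan import *
S=cams(("scene","side"))
for n in S:
    im=S[n]["image"][:,:,::-1]; cv2.imwrite(f"pics/{n}10.png",im)
    x,y=(260,100) if n=="scene" else (250,80)
    cv2.imwrite(f"pics/{n}10m.png",cv2.resize(im[y:y+100,x:x+100],None,fx=6,fy=6,interpolation=cv2.INTER_NEAREST))
p,y,e,s=cur(); print(s["t"],p,y,e,s["joints"].round(3),s["wrist_force"])
E
```

```text
12.4 [641.83887085 -27.80335617 236.00000668] 0.04101933029621926 -0.30019656154029833 [-0.271  0.072 -1.017 -0.775  0.297  1.476] [-2.93096043 -0.19572853 -1.6623822 ]
```

View pics/scene10m.png

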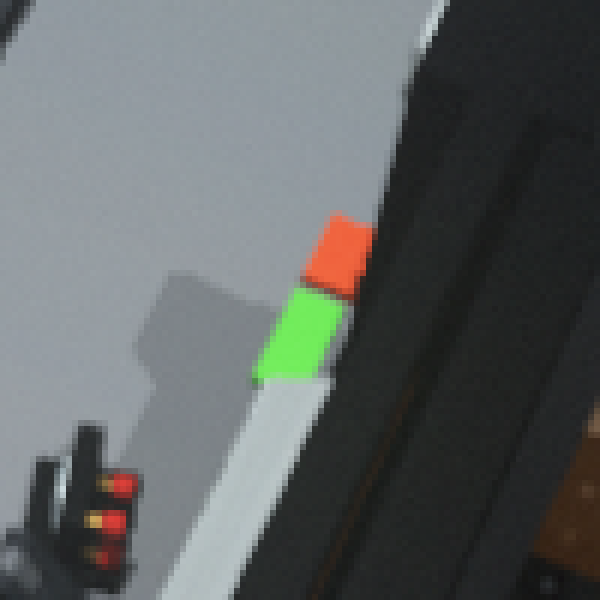

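View pics/side10m.png

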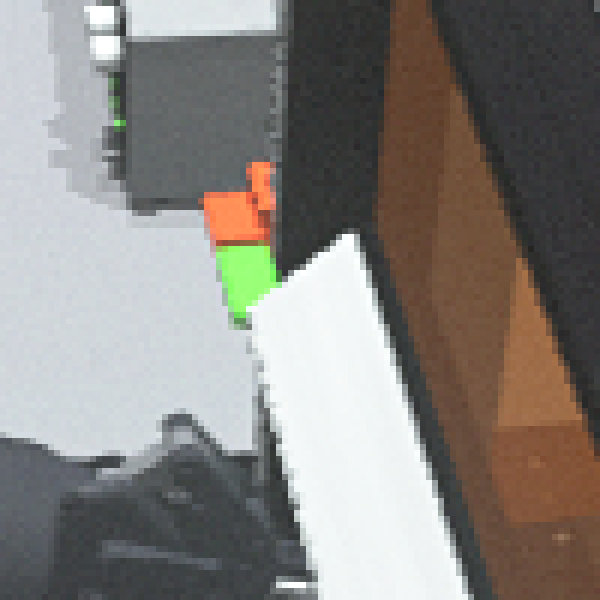

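```bash
python3 fit2.py '[("a","TL",(309.2,147.5)),("a","BL",(302.2,163.2)),("a","TR",(317,150.5)),("b","TL",(285.5,120.5)),("b","TR",(294.8,120.4)),("b","BL",(288.5,132.5))]' | tail -1; python3 -c "
from rig import r
print(r.get_state()['t'])"
```

```text
to go: start 137.5 P1 36.7 PX 1.6
12.5
```

step_arm(moves=[{"tx":0.04,"ty":0,"tz":-0.01,"rx":0,"ry":0,"rz":0},{"tx":0,"ty":0,"tz":0,"rx":0,"ry":0,"rz":0},{"tx":0,"ty":0,"tz":0,"rx":0,"ry":0,"rz":0}])

```text
t: 12.8
tcp_pos: [641.8, -27.8, 236.8]
tcp_rot: [0.805, 0.016, 0.593, -0.012]
wrist_force: [-0.4, -0.6, -3.8]
gripper_width: -0.2
```

```bash
python3 - <<'E'
from plan import *
from kin import ik
p,y,e,s=cur(); print(s["t"],p,y,e,s["wrist_force"])
q0,e0=p,e; ps=[]
for q,e1,n in [((641,-28,225),-.3,3),((641,-28,195),-.3,2),((590,-28,195),-.62,4),((530,-28,215),-.8,4)]:
    q=np.array(q,float)
    for i in range(1,n+1):
        qq=q0+(q-q0)*i/n; ee=e0+(e1-e0)*i/n
        ps.append((qq,Rt(.041,ee))); print(qq.round(),round(ee,2),ik(qq,.041,ee)[0][[1,2,3]].round(3))
    q0,e0=q,e1
rows(ps)
E
```

```text
12.8 [641.79797348 -27.83078955 236.83462102] 0.04093519013143839 -0.30196850494784844 [-0.36127903 -0.59255309 -3.75685354]
[642. -28. 233.] -0.3 [ 0.08  -1.02  -0.784]
[641. -28. 229.] -0.3 [ 0.092 -1.023 -0.8  ]
[641. -28. 225.] -0.3 [ 0.104 -1.027 -0.816]
[641. -28. 210.] -0.3 [ 0.149 -1.038 -0.873]
[641. -28. 195.] -0.3 [ 0.197 -1.047 -0.93 ]
[628. -28. 195.] -0.38 [ 0.104 -1.033 -0.739]
[616. -28. 195.] -0.46 [ 0.023 -1.011 -0.553]
[603. -28. 195.] -0.54 [-0.043 -0.982 -0.375]
[590. -28. 195.] -0.62 [-0.094 -0.947 -0.209]
[575. -28. 200.] -0.67 [-0.144 -0.933 -0.099]
[560. -28. 205.] -0.71 [-0.188 -0.917  0.008]
[545. -28. 210.] -0.76 [-0.227 -0.899  0.111]
[530. -28. 215.] -0.8 [-0.262 -0.88   0.211]
[641. -28. 233.] tx -0.10 ty 0.00 tz 0.02  rx 0.00 ry 0.01 rz -0.01
[641. -28. 229.] tx -0.09 ty 0.00 tz 0.03  rx 0.00 ry 0.01 rz -0.00
[641. -28. 225.] tx -0.10 ty 0.00 tz 0.02  rx 0.00 ry 0.00 rz -0.00
[641. -28. 210.] tx -0.36 ty 0.00 tz 0.11  rx 0.00 ry 0.00 rz -0.00
[641. -28. 195.] tx -0.35 ty 0.00 tz 0.11  rx 0.00 ry 0.00 rz -0.00
[628. -28. 195.] tx -0.10 ty -0.01 tz -0.30  rx 0.00 ry -1.00 rz -0.00
[615. -28. 195.] tx -0.12 ty -0.01 tz -0.30  rx 0.00 ry -1.00 rz -0.00
[603. -28. 195.] tx -0.14 ty -0.02 tz -0.29  rx 0.00 ry -1.00 rz -0.00
[590. -28. 195.] tx -0.16 ty -0.01 tz -0.27  rx -0.00 ry -1.00 rz -0.00
[575. -28. 200.] tx -0.12 ty -0.01 tz -0.38  rx -0.00 ry -0.56 rz -0.00
[560. -28. 205.] tx -0.13 ty -0.02 tz -0.37  rx -0.00 ry -0.56 rz -0.00
[545. -28. 210.] tx -0.15 ty -0.01 tz -0.36  rx -0.00 ry -0.56 rz -0.00
[530. -28. 215.] tx -0.17 ty -0.02 tz -0.36  rx -0.00 ry -0.57 rz -0.00
```

step_arm(moves=[{"tx":-0.1,"ty":0,"tz":0.02,"rx":0,"ry":0,"rz":0},{"tx":-0.1,"ty":0,"tz":0.03,"rx":0,"ry":0,"rz":0},{"tx":-0.1,"ty":0,"tz":0.02,"rx":0,"ry":0,"rz":0},{"tx":-0.36,"ty":0,"tz":0.11,"rx":0,"ry":0,"rz":0},{"tx":-0.35,"ty":0,"tz":0.11,"rx":0,"ry":0,"rz":0}])

```text
t: 13.3
tcp_pos: [642.0, -28.2, 196.4]
tcp_rot: [0.804, 0.016, 0.594, -0.012]
wrist_force: [-0.9, -0.0, -0.3]
gripper_width: 0.1
```

step_arm(moves=[{"tx":-0.1,"ty":0,"tz":-0.3,"rx":0,"ry":-1,"rz":0},{"tx":-0.12,"ty":0,"tz":-0.3,"rx":0,"ry":-1,"rz":0},{"tx":-0.14,"ty":0,"tz":-0.29,"rx":0,"ry":-1,"rz":0},{"tx":-0.16,"ty":0,"tz":-0.27,"rx":0,"ry":-1,"rz":0}])

```text
t: 13.7
tcp_pos: [589.8, -30.1, 195.5]
tcp_rot: [0.89, 0.018, 0.456, -0.009]
wrist_force: [0.8, -0.4, 0.1]
gripper_width: -0.1
```

step_arm(moves=[{"tx":-0.12,"ty":0,"tz":-0.38,"rx":0,"ry":-0.56,"rz":0},{"tx":-0.13,"ty":0,"tz":-0.37,"rx":0,"ry":-0.56,"rz":0},{"tx":-0.15,"ty":0,"tz":-0.36,"rx":0,"ry":-0.56,"rz":0},{"tx":0,"ty":0,"tz":0,"rx":0,"ry":0,"rz":0}])

```text
t: 14.1
tcp_pos: [546.7, -32.4, 213.1]
tcp_rot: [0.917, 0.019, 0.399, -0.008]
wrist_force: [0.5, -0.6, 1.4]
gripper_width: 0.1
```

```bash
python3 - <<'E'
from plan import *
S=cams(("scene","side"))
for n in S:
    im=S[n]["image"][:,:,::-1]; cv2.imwrite(f"pics/{n}11.png",im)
    x,y=(260,100) if n=="scene" else (250,80)
    cv2.imwrite(f"pics/{n}11m.png",cv2.resize(im[y:y+100,x:x+100],None,fx=6,fy=6,interpolation=cv2.INTER_NEAREST))
p,y,e,s=cur(); print(s["t"],p,y,e,s["joints"].round(3),s["wrist_force"])
E
```

```text
14.2 [546.25951347 -32.09557778 210.99953196] 0.040324053329609595 -0.7523044043397389 [-0.302 -0.226 -0.897  0.111  0.247  1.332] [ 0.08933238 -0.98735475  0.1506368 ]
```

View pics/scene11m.png

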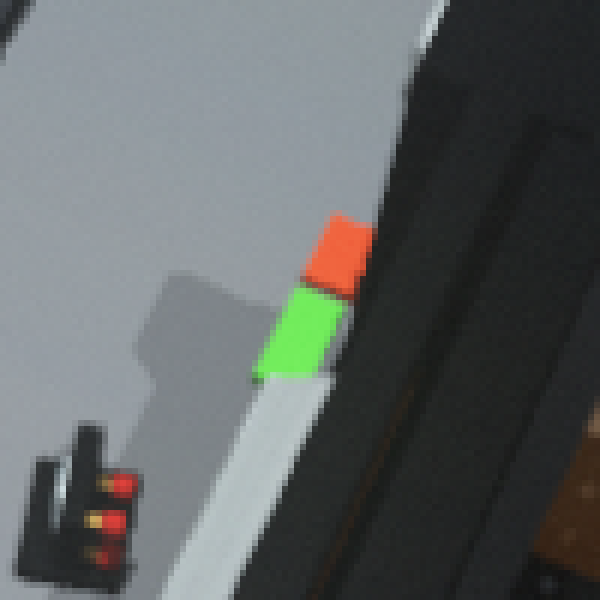

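View pics/side11m.png

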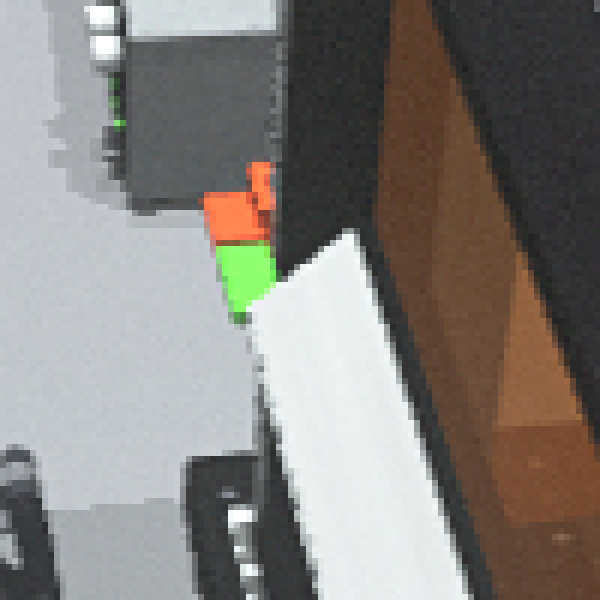

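View pics/side11.png

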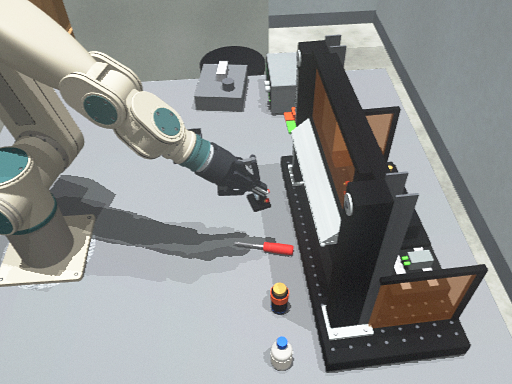

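View pics/scene11.png

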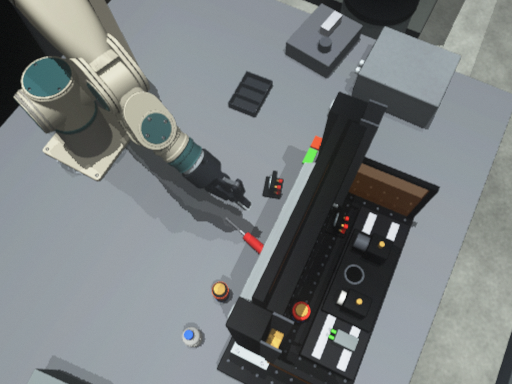

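```bash
python3 - <<'E'
from plan import *
w=r.snapshot("wrist"); im=w["image"][:,:,::-1]
cv2.imwrite("pics/wrist12.png",im)
K=w["camera_matrix"]
def pw(X):
    c=w["R"]@np.array(X)+w["t"]; th=np.arctan2(np.hypot(c[0],c[1]),c[2]); n=c[:2]/np.hypot(c[0],c[1]); return K[:2,2]+K[0,0]*th*n
c=-w["R"].T@w["t"]; print("cam",c.round())
t=.043; E=np.array([642.6,-64.8,252]); 
Rz=np.array([[np.cos(t),-np.sin(t),0],[np.sin(t),np.cos(t),0],[0,0,1]])
for n,X in {"pTL":(-10,207,8),"pBL":(-10,165,8),"mTL":(-10,240.6,8.9),"mBL":(-10,210.6,8.9)}.items(): print(n,pw(E+Rz@np.array(X)).round(1))
print(r.get_state()["t"])
E
```

```text
cam [453.  34. 297.]
pTL [410.7 -42.1]
pBL [417.3  19.4]
mTL [404.5 -83.5]
mBL [411.3 -47. ]
14.25
```

View pics/wrist12.png

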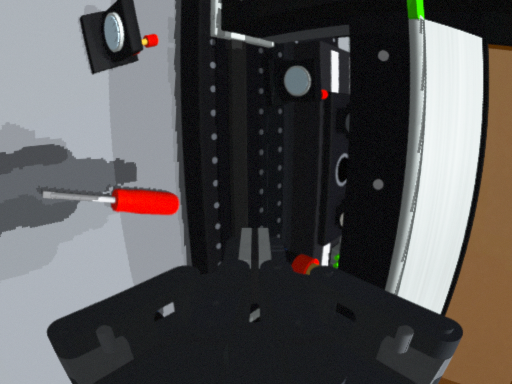

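step_arm(moves=[{"tx":-0.2,"ty":0,"tz":-0.2,"rx":0.9,"ry":0,"rz":-0.85},{"tx":0,"ty":0,"tz":0,"rx":0.9,"ry":0,"rz":-0.85},{"tx":0,"ty":0,"tz":0,"rx":0.9,"ry":0,"rz":-0.85},{"tx":0,"ty":0,"tz":0,"rx":0.9,"ry":0,"rz":-0.85},{"tx":0,"ty":0,"tz":0,"rx":0,"ry":0,"rz":0}])

```text
t: 14.75
tcp_pos: [535.4, -34.2, 209.2]
tcp_rot: [0.897, 0.198, 0.387, -0.086]
wrist_force: [0.2, -0.3, 0.0]
gripper_width: -0.1
```

```bash
python3 - <<'E'
from plan import *
r.get_state()
w=r.snapshot("wrist"); w=r.snapshot("wrist"); im=w["image"][:,:,::-1]
cv2.imwrite("pics/wrist13.png",im)
K=w["camera_matrix"]
def pw(X):
    c=w["R"]@np.array(X)+w["t"]; th=np.arctan2(np.hypot(c[0],c[1]),c[2]); n=c[:2]/np.hypot(c[0],c[1]); return K[:2,2]+K[0,0]*th*n
print("cam",(-w["R"].T@w["t"]).round())
t=.043; E=np.array([642.6,-64.8,252]); 
Rz=np.array([[np.cos(t),-np.sin(t),0],[np.sin(t),np.cos(t),0],[0,0,1]])
for n,X in {"pTL":(-10,207,8),"pBL":(-10,165,8),"plow L":(-10,207,2),"plow R":(-10,165,2),"mTL":(-10,240.6,8.9),"mBL":(-10,210.6,8.9),"mlowL":(-10,240.6,2.9),"mlowR":(-10,210.6,2.9)}.items(): print(n,pw(E+Rz@np.array(X)).round(1))
x,y=pw(E+Rz@np.array([-10,207,5])).astype(int)-[45,35]; x=max(0,min(x,422)); y=max(0,y); print(x,y)
cv2.imwrite("pics/wrist13m.png",cv2.resize(im[y:y+80,x:x+90],None,fx=7,fy=7,interpolation=cv2.INTER_NEAREST))
print(r.get_state()["t"])
E
```

```text
cam [424.  -8. 295.]
pTL [439.4  54.4]
pBL [436.3 101.9]
plow L [432.1  54.1]
plow R [428.6 101.2]
mTL [440.8  22. ]
mBL [440.6  50.7]
mlowL [434.  22.]
mlowR [433.4  50.5]
390 19
14.85
```

View pics/wrist13m.png

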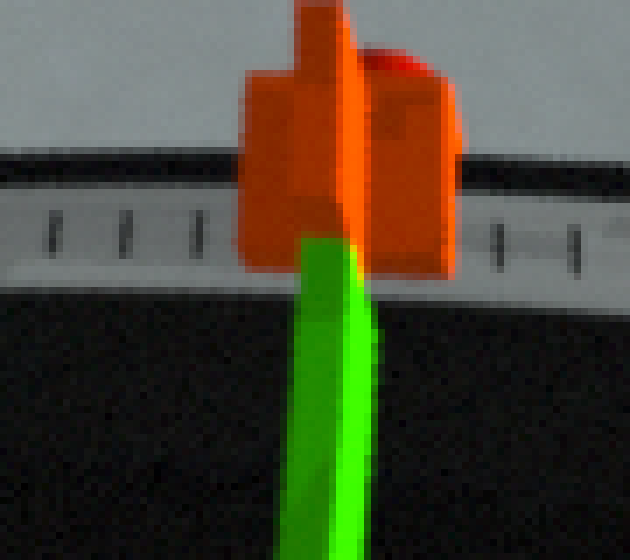

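```bash
python3 - <<'E'
from rig import r
s=r.get_state(); print(s["t"],s["wrist_force"],abs(s["qd"]).max()); print(r.hand_in())
E
```

```text
14.85 [ 0.3179589  -0.08041589  1.16057807] 0.021180751017003414
the job is handed in; nothing more can be done
None
```

I pushed the window up about 137 mm with closed fingertips under the nose of the lip, to the height of the orange marker. I then lowered the hand clear, drew it back and handed the job in at 14.85 s of the 38 s allowed. `hand_in` reports no verdict.

- **Height:** the fit on the scene and side pictures put the pointer 1.6 mm below the marker, so I nudged it up another 0.8 mm. A wrist-camera close-up after the hand was away showed the pointer and marker tabs aligned to within about 1 px, roughly 1 mm.
- **Contact:** the sensed force stayed at a few newtons while pushing. At hand-in the hand was well clear of the window and the force was near zero (about 1 N, sensor noise).
- **Marker and loose things:** in the last scene and side pictures the marker and the things in front of the window looked unmoved. I compared these by eye and did not measure them, nor the two optics behind the window.
- **What went wrong:** the elbow joint reached its limit before the tool was horizontal. I replanned and pushed with the tool tilted about 17° downward, so the nose of the lip rested on the upper finger.

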